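# Square clamp-down of a plate in a twin-screw drilling fixture

### The arm

A 6-joint arm with a two-finger parallel gripper is mounted at the origin on the work surface. World frame = base frame: x ahead of the robot, y to its left, z up, the work surface at z = 0. Lengths are in mm, angles in rad, forces in N, time in s.
With the tool pointing down it reaches from about 275 to 1000 mm from the base axis. Payload 8.4 kg.
Tool frame: the origin (TCP) lies at the very end of the fingers, on their centre line; the grasp point (between the pads) lies r.hold_point_z behind it (r.hold_point_z is the distance from the TCP to the grasp point, in mm); x points along the fingers, z is the direction in which the jaws open and shut, and the axes are right-handed (so a half turn about x gives the same grasp; the last joint's range is limited). The gripper opens to 85 mm and grips with 20 to 120 N. Pads are 22 mm wide; open, the fingers measure 114 mm over their backs; the gripper's body (76 mm by 85 mm) begins 54 mm behind the grasp point. The pads swing forward as they close: fully open they stand 13 mm farther back than shut.
Start: joints at [-1.143, 0.353, 1.633, -0, 1.155, -0.002], TCP at [260.429, -568.159, 231.281] pointing down, gripper open.
Joint ranges: [-2.63, 2.63], [-0.92, 2.1], [0.06, 2.66], [-1.3, 4.44], [0, 2.69], [-3.02, 3.02]. Speed limits (rad/s): [2.22, 2.22, 2.79, 3.14, 3.14, 3.14].

### API

Orientations are given as [roll, pitch, yaw] about the fixed x, y, z axes, in that order (R = Rz(yaw) Ry(pitch) Rx(roll)).
In Python, from rig import r gives the robot as it stands.
- The arm moves only by the tool jog_arm, never from a script. Its argument "series" is a list of rows, each a list of 7 numbers: the turn, a rotation vector about the tool's x, y, z in degrees, then the shift along the tool's x, y, z in cm, then the opening, from 0 (shut) to 1 (fully open). In form: [[wx, wy, wz, tx, ty, tz, fingers], ...]. A call has 1 to 20 rows; each row shifts and turns the commanded pose from where the row before left it, along the tool's axes as they then stand; what a row does not reach is not made up. A row lasts 1/10 s, in which the tool goes at most 50 mm and 8.59 degrees, less where a joint would pass 70% of its speed; a pose out of reach is approached as far as the arm can. A call with a gripper value outside its range is refused whole. The fingers move at their own pace and stop on an object; "force" is the grip in N (left out, the last holds). Time passes only in rows, so rows that do not move let the fingers close. It gives the time, the measured TCP pose, the force and the opening at its end, in the units of the state.
- r.sense(): the state, without advancing time (a new reading comes with each control period).
- r.grab_frame(name): name is "scene" or "top" or "wrist"; returns (picture, depth): 400x640x3 uint8, red, green, blue; 400x640 float32, mm along the optical axis (not along the pixel's ray), 0 where there is no reading.
- r.get_calibration(name): a dict with "mtx" (3x3 intrinsics, pixels), "position" and "rotation" of the camera in the world; the wrist camera has in their place "mount" (4x4, takes a point from camera to tool coordinates, whose origin is the TCP and whose axes are the tool frame's). Camera axes: x right, y down, z forward; pixel columns grow to the right and rows downward; lengths in mm; the calibration is good to about 2 mm. A picture is of the moment at which its call begins: read the wrist's pose just before it. get_calibration takes no time and is no camera call.
- r.sign_off(): hands the job in, once; it reports no verdict.
The state is a dict: "clock": time; "qpos": joint angles; "qvel": joint speeds; "joint_efforts": joint torques, N m; "eef_pos": TCP position; "tcp_rot": TCP orientation; "contact_force": force on the tool from outside, world axes, zero at the start; "wrist_torque": the same for the moment, N m; "opening": opening from 0.0 (shut) to 1.0 (fully open).
Only numpy, scipy, OpenCV 4.12 (cv2) and the standard library are available. Lean on these libraries where they do the work, as an engineer would, in place of code of your own. Each camera call takes 0.05 s, during which the arm holds its last target.

### The job

Slide the aluminium plate gently all the way back against the stop of the drilling fixture, then clamp it by screwing the two black knobs down (clockwise) in turn, a little at a time, so that the orange beam stays level: neither knob may get more than about a sixth of a turn ahead of the other. Feel for the point where the feet touch the plate, go on about 30 degrees beyond it on both knobs so that both feet press firmly and evenly without being overtightened, and leave the wrench and the offcut beside the fixture where they lie.

Things in the scene. Friction and masses are not known exactly. Their poses are not given: they have to be found in the camera images.
- fixture: drilling fixture fixed to the bench. Origin on the bench midway between the two knob axes; x points from the open front to the back stop, y to the left knob, z up. Dark steel bed: top 30 mm above the bench, x = -85 to +75 mm, y = -150 to +150. Grey side rails 6 mm high, inner faces at y = -77.5 and +77.5, guide the plate. A vertical stud carries each end of the orange beam at y = -120 and +120.
- stop (a point): middle of the grey back stop's face (150 mm wide, 20 mm high) at the level of the bed's top: x = +50 mm in the fixture's frame; axes those of the fixture. The plate's back edge comes to lie on this face.
- plate_center (a point): centre of the loose aluminium plate, 150 x 150 x 8 mm, 0.4 to 0.6 kg, flat on the bed between the rails, axes as the fixture's, 20 to 50 mm short of the stop; its front edge overhangs the bed. Home, its centre is at x = -25 mm and its front edge at x = -100 mm in the fixture's frame, 15 mm in front of the bed. A push of 2 to 8 N slides it.
- beam: orange clamp beam across the plate, 30 x 296 x 20 mm, origin at its centre, forked round the studs; springs hold it up against the two knob nuts, so it tilts 1/48 rad per rad of difference between the knobs. Below hang two sprung black feet (24 mm square) at y = +60 and -60 mm. How far they hang was set by hand, equal for both but unknown to 4.5 mm either way: only feel tells when they touch.
- knob_left (a joint): angle of the left (+y) knob, rad, grows clockwise from above, 0 to 0.4 at the start. Each rad takes knob and beam end down 5 mm; level when both read the same. Feet touch at level readings of 1.2 to 3.0. Turning takes up to 0.25 N m; past touch this grows by about 0.2 N m per rad of this knob alone, and the feet's total force by 120 N per rad of both knobs. It stays where it is left.
- knob_right (a joint): the same for the right (-y) knob
- knob_left_grip (a point): on the axis of the left knob, half-way up it, the height to grip: 137 mm above the bench at reading 0, sinking 5 mm per rad turned. Upright round black ribbed knob, 40 mm diameter, 30 mm tall, its underside 18 mm above the beam's top, a white line on top. Can be gripped at any yaw.
- knob_right_grip (a point): the same for the right knob, 240 mm from the left one
- wrench: bystander, to be left alone: the loose open-end wrench lying to the right of the fixture
- offcut: bystander, to be left alone: a loose aluminium offcut block 50 x 30 x 30 mm, left of the fixture
Things that resemble listed ones, but are neither listed nor needed, are in the scene too. Of the things shaped like the part that bears plate_center, the aluminium one is meant.

How it is judged (in metres and radians):
On the way:
1. the plate is home against the stop (within 3 mm) while the feet are still clear of it (x of plate_center in the frame of fixture above -0.028 m and contact force between beam and plate below 0.5 N), for 0.2 s.
At the end, for the whole second after the job is handed in: The plate lies home against the stop (within 3 mm), the two feet together press on it with 42 to 84 N, the beam is level within 0.0095 rad (the knobs within 0.45 rad of one another), and the knobs are at rest and released (x of plate_center in the frame of fixture above -0.028 m and contact force between beam and plate between 42 and 84 N and angle between beam's own z axis and vertical below 0.0095 rad and velocity of joint each of knob_left, knob_right below 0.05 rad/s); the robot touches nothing.
It fails at once if the beam gets more than 0.029 rad out of level (one knob 1.4 rad ahead of the other) (angle between beam's own z axis and vertical above 0.029 rad).
It fails at once if the clamp is overtightened: the feet press with more than 130 N together (contact force between beam and plate above 130 N).
It fails at once if the plate is shoved roughly: fingers press on it with more than 60 N (contact force between the fingers and plate above 60 N).
It fails at once if the wrench or the offcut beside the fixture is moved by more than 30 mm (distance of any of wrench, offcut from where it was at the start of the episode above 0.03 m).
It also fails if it takes over 72 s, if anything falls off the work surface, if the arm or the gripper's body presses on something with over 40 N, if the wrist force passes 120 N, or if a joint passes its speed limit or range.

## Working session

There is one attempt and no reset: what is moved stays moved. The work goes in short steps, Python scripts to look and compute and a tool call to move; the robot and the scene stay as the last step left them, time stands still between calls to the robot, and variables do not carry over. Pictures are saved under pics/ and viewed, and the job is handed in when it is done.

Besides the shell and the picture viewer there is one more tool, called after ">>>" as name(argument=value, ...) on one line, values as JSON. jog_arm: Moves the arm, as the interface text tells. Its arguments: {"type":"object","properties":{"series":{"type":"array"},"force":{"type":"number"}},"required":["series"]}

```bash
ls; mkdir -p pics
python3 - <<'E'
from rig import r
import cv2, numpy as np
print(r.sense()); print(r.hold_point_z)
for n in ["scene","top"]:
    p,d=r.grab_frame(n)
    cv2.imwrite(f"pics/{n}0.png",p[:,:,::-1]); np.save(f"pics/{n}0.npy",d); np.save(f"pics/{n}0rgb.npy",p)
    print(n,r.get_calibration(n))
print(r.get_calibration("wrist"))
E
```

```text
pics
{'clock': 0.0, 'qpos': array([-1.14339163e+00,  3.53622381e-01,  1.63414068e+00,  6.89665035e-06,
        1.15518820e+00, -2.41497078e-03]), 'qvel': array([8.27121933e-05, 7.01168777e-04, 1.66465828e-03, 2.15554357e-03,
       7.43166046e-04, 3.37004422e-04]), 'joint_efforts': array([-2.28039979e-03, -6.05263209e+01, -3.42063296e+01,  1.60247691e-05,
        9.49440437e-03,  1.08192069e-06]), 'eef_pos': array([ 260.23861017, -567.72183135,  230.57496665]), 'tcp_rot': array([3.13453638, 1.5694377 , 1.99355693]), 'contact_force': array([-0.11219737, -0.49158213, -0.15871534]), 'wrist_torque': array([-0.01797164, -0.01638974, -0.00953271]), 'opening': 0.9991168709589153}
18.700000000000003
scene {'mtx': array([[489.33970683,   0.        , 313.15073134],
       [  0.        , 489.33970683, 205.68424321],
       [  0.        ,   0.        ,   1.        ]]), 'position': array([1550.60206532,  399.15162208,  852.78215637]), 'rotation': array([-2.13558852, -0.00627083,  1.87665886])}
top {'mtx': array([[396.89240953,   0.        , 319.8278096 ],
       [  0.        , 396.89240953, 204.49137313],
       [  0.        ,   0.        ,   1.        ]]), 'position': array([ 410.78814911,   33.95236711, 1317.88333595]), 'rotation': array([-3.07736342e+00,  2.51025077e-03, -1.59518323e+00])}
{'mtx': array([[281.29147602,   0.        , 315.71682147],
       [  0.        , 281.29147602, 196.46958213],
       [  0.        ,   0.        ,   1.        ]]), 'mount': array([[ 8.58289004e-04, -2.80964397e-01,  9.59717808e-01,
        -1.43001587e+02],
       [-5.22848653e-04, -9.59718156e-01, -2.80964032e-01,
         7.12779448e+01],
       [ 9.99999495e-01, -2.60638825e-04, -9.70617397e-04,
         7.94200082e-01],
       [ 0.00000000e+00,  0.00000000e+00,  0.00000000e+00,
         1.00000000e+00]])}
```

View pics/scene0.png

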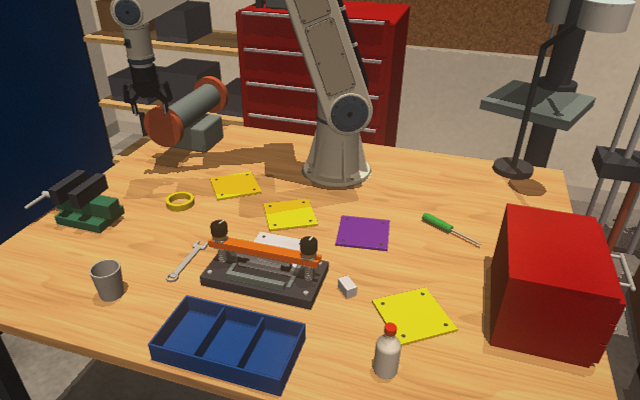

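View pics/top0.png

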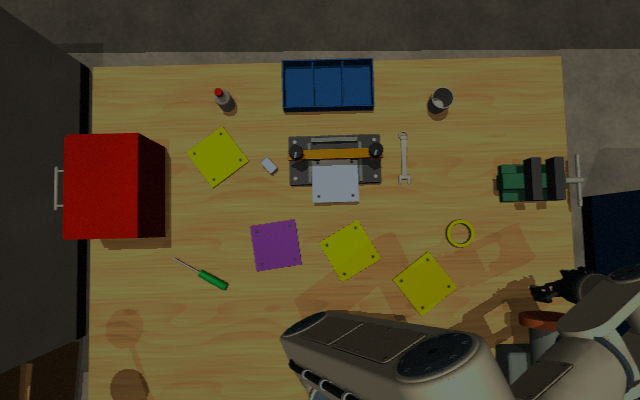

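The scene view shows the fixture with its orange beam at about (265,250). In the top view the knobs are at about (296,152) and (376,149), the plate at (335,183), the offcut at (269,166) and the wrench at (404,157). The open front faces the robot.

```bash
cat > h.py <<'E'
import numpy as np
from scipy.spatial.transform import Rotation as R
def cloud(cal,d,T=None):
    K=cal["mtx"]; v,u=np.mgrid[0:d.shape[0],0:d.shape[1]]
    P=np.stack([(u-K[0,2])/K[0,0]*d,(v-K[1,2])/K[1,1]*d,d],-1)
    if T is None:
        T=np.eye(4);T[:3,:3]=R.from_euler("xyz",cal["rotation"]).as_matrix();T[:3,3]=cal["position"]
    return P@T[:3,:3].T+T[:3,3]
def wristT(cal,s):
    W=np.eye(4);W[:3,:3]=R.from_euler("xyz",s["tcp_rot"]).as_matrix();W[:3,3]=s["eef_pos"]
    return W@cal["mount"]
E
python3 - <<'E'
from rig import r
from h import *
import cv2
p=np.load("pics/top0rgb.npy");d=np.load("pics/top0.npy")
C=cloud(r.get_calibration("top"),d)
C[d==0]=np.nan
print("bench z",np.nanmedian(C[230:235,200:240,2]), C[210:215,430:440,2].mean())
big=cv2.resize(p[110:220,250:430],None,fx=4,fy=4,interpolation=cv2.INTER_CUBIC);cv2.imwrite("pics/topz.png",cv2.convertScaleAbs(big[:,:,::-1],alpha=1.8))
z=C[:,:,2]; roi=np.zeros(z.shape,bool);roi[120:215,270:420]=1
m=roi&(z>135)&(z<170)
n,l,st,ce=cv2.connectedComponentsWithStats(m.astype(np.uint8))
for i in range(1,n):
    if st[i,4]>15: 
        q=C[l==i]; print(st[i],ce[i],q.mean(0),np.median(q,0),q.min(0),q.max(0))
hsv=cv2.cvtColor(p,cv2.COLOR_RGB2HSV)
o=roi&(hsv[...,0]>5)&(hsv[...,0]<22)&(hsv[...,1]>180)&(z>80)
q=C[o];print("beam",o.sum(),np.median(q,0)); 
c=q[:,:2].mean(0);u,s,vt=np.linalg.svd(q[:,:2]-c);print(vt[0],c)
bed=roi&(z>24)&(z<33);q=C[bed];rc=cv2.minAreaRect(q[:,:2].astype(np.float32));print("bed",rc)
pl=roi&(p.min(2)>110)&(z>33)&(z<46);q=C[pl];print("plate",cv2.minAreaRect(q[:,:2].astype(np.float32)),np.median(q,0))
E
```

```text
bench z 0.14631739491812823 -0.5453375329039227
[369 142  14  15 163] [375.43558282 149.34355828] [ 646.29908063 -134.35822479  149.51551675] [ 646.33336793 -134.01368439  150.29965903] [ 626.6325105  -154.18386651  136.30604602] [ 668.76000389 -115.39353081  157.02775111]
[289 145  14  15 160] [295.3625  151.81875] [644.64700723 103.95748064 150.1977836 ] [644.36537444 104.68921664 150.64899366] [625.21999014  84.09493353 135.61053887] [665.53499432 123.52058567 156.52546997]
beam 697 [643.93901088 -18.72629375 102.71163529]
[-0.00651944  0.99997875] [644.38506524 -17.91294937]
bed ((611.4283447265625, 14.799102783203125), (221.467041015625, 361.01025390625), 0.47725802659988403)
plate ((580.9299926757812, 30.171401977539062), (330.11627197265625, 160.27035522460938), 66.94225311279297) [562.74475414 -15.17715424  38.17180361]
```

View pics/topz.png

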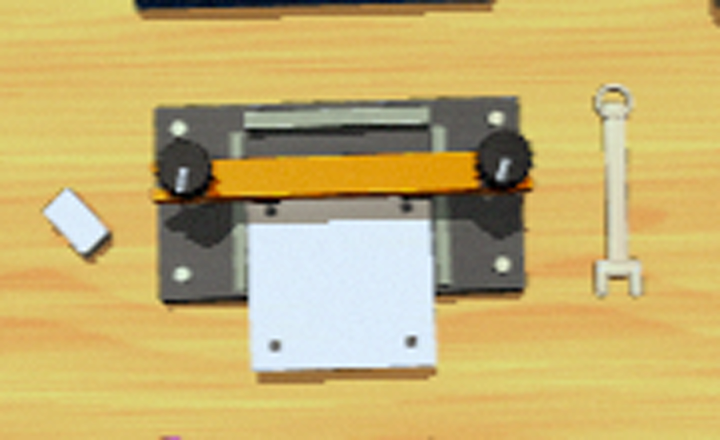

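```bash
cat >> h.py <<'E'
def Rt(s): return R.from_euler("xyz",s["tcp_rot"]).as_matrix()
def plan(s,xyz,zdir=None):
    "tool-frame shift (cm) to world xyz; and rotvec deg to make tool x down, tool z along zdir"
    A=Rt(s); d=A.T@(np.array(xyz)-s["eef_pos"])/10
    out=[np.round(d,2)]
    if zdir is not None:
        z=np.array([*zdir,0.])/np.hypot(*zdir); x=np.array([0,0,-1.]); B=np.stack([x,np.cross(z,x),z],1)
        out.append(np.round(np.degrees(R.from_matrix(A.T@B).as_rotvec()),2)); out.append(np.round(B.T@(np.array(xyz)-s["eef_pos"])/10,2))
    return out
E
python3 - <<'E'
from rig import r
from h import *
s=r.sense();print(Rt(s).round(3));print(np.degrees(np.arctan2(*Rt(s)[[1,0],2])))
for z in [(0,1),(0,-1)]: print(z,plan(s,[500,-15,231],z))
E
```

```text
[[-0.     0.909  0.417]
 [ 0.001  0.417 -0.909]
 [-1.     0.    -0.001]]
-65.37285563668914
(0, 1) [array([ 2.000e-02,  4.482e+01, -4.026e+01]), array([-1.5537e+02, -2.0000e-02, -1.0000e-01]), array([-4.000e-02, -2.397e+01,  5.528e+01])]
(0, -1) [array([ 2.000e-02,  4.482e+01, -4.026e+01]), array([ 2.463e+01, -7.000e-02,  1.000e-02]), array([-4.000e-02,  2.397e+01, -5.528e+01])]
```

>>> jog_arm(series=[[8.2, 0, 0, 0, 0, 0, 1], [8.2, 0, 0, 0, 0, 0, 1], [8.2, 0, 0, 0, 0, 0, 1], [0, 0, 0, -0.2, 2.4, -4.25, 1], [0, 0, 0, -0.2, 2.4, -4.25, 1], [0, 0, 0, -0.2, 2.4, -4.25, 0.5], [0, 0, 0, -0.2, 2.4, -4.25, 0.5], [0, 0, 0, -0.2, 2.4, -4.25, 0.5], [0, 0, 0, -0.2, 2.4, -4.25, 0.5], [0, 0, 0, -0.2, 2.4, -4.25, 0.5], [0, 0, 0, -0.2, 2.4, -4.25, 0.5], [0, 0, 0, -0.2, 2.4, -4.25, 0.5], [0, 0, 0, -0.2, 2.4, -4.25, 0.5], [0, 0, 0, -0.2, 2.4, -4.25, 0.5], [0, 0, 0, -0.2, 2.4, -4.25, 0.5], [0, 0, 0, -0.2, 2.4, -4.25, 0.5], [0, 0, 0, 0, 0, 0, 0.5], [0, 0, 0, 0, 0, 0, 0.5], [0, 0, 0, 0, 0, 0, 0.5]])

```text
clock: 2.0
eef_pos: [571.5, -16.1, 256.9]
tcp_rot: [-1.303, 1.57, -2.873]
contact_force: [0.1, -0.0, 0.4]
opening: 0.496
```

Run:
```python
from rig import r
from h import *
import cv2
s=r.sense();print(s)
p,d=r.grab_frame("wrist")
cal=r.get_calibration("wrist"); C=cloud(cal,d,wristT(cal,s)); C[d==0]=np.nan
np.save("pics/w1C.npy",C);np.save("pics/w1rgb.npy",p);cv2.imwrite("pics/w1.png",p[:,:,::-1])
z=C[...,2]
m=(z>140)&(z<162)&(C[...,0]>600)&(C[...,0]<690)
n,l,st,ce=cv2.connectedComponentsWithStats(m.astype(np.uint8))
for i in range(1,n):
    if st[i,4]>60: q=C[l==i]; print(st[i],ce[i],np.median(q,0),cv2.minEnclosingCircle(q[:,:2].astype(np.float32)))
```

```text
{'clock': 2.0, 'qpos': array([-3.05450495e-02,  2.47195390e-01,  1.72108092e+00, -3.80371424e-04,
        1.17445436e+00,  1.54009616e+00]), 'qvel': array([-0.01822371, -0.00743845,  0.00273985, -0.00026641,  0.00021885,
        0.0021866 ]), 'joint_efforts': array([ 1.18341453e+00, -5.28337348e+01, -3.49317849e+01,  6.71394845e-02,
       -2.67928076e-02,  8.16779444e-03]), 'eef_pos': array([571.51029074, -16.08184554, 256.85054612]), 'tcp_rot': array([-1.30255516,  1.56960547, -2.87304933]), 'contact_force': array([ 0.12181492, -0.00192991,  0.36463043]), 'wrist_torque': array([-0.00843956, -0.01327262, -0.00671164]), 'opening': 0.4957400648916216}
[ 428   83   55   53 2085] [455.70695444 108.97266187] [ 647.04657035 -135.05749836  150.52406682] ((646.5806274414062, -137.18153381347656), 21.59210777282715)
[ 151   86   54   52 2090] [177.74688995 111.30334928] [645.47254044  99.85134536 151.36201217] ((644.65283203125, 102.42155456542969), 21.70537757873535)
```

View pics/w1.png

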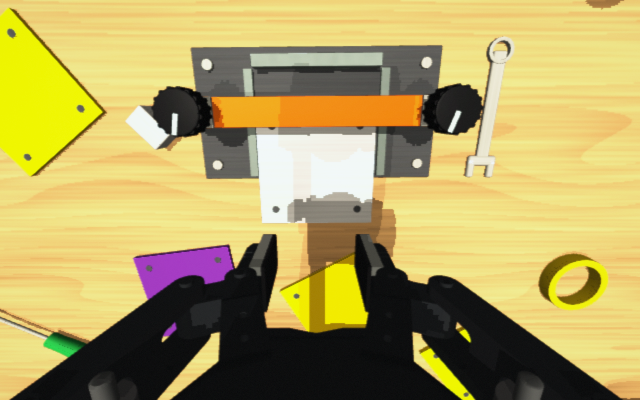

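The wrist view shows the left knob at (178,111), the right one at (456,109), and the plate's front edge at row ~222 (columns 262–372), with bench in front of it. Next I refine the knob axes, the white-line angles and the front edge.

Run:
```python
from h import *
import cv2
C=np.load("pics/w1C.npy");p=np.load("pics/w1rgb.npy").astype(int);z=C[...,2]
cen={}
for n,y0 in (("L",102),("R",-137)):
    reg=(abs(C[...,1]-y0)<35)&(abs(C[...,0]-645)<35)&(z>140)
    zt=np.median(z[reg&(z>148)]); top=reg&(abs(z-zt)<2.5)
    q=C[top]; (c,rad)=cv2.minEnclosingCircle(q[:,:2].astype(np.float32)); 
    print(n,"top z",zt,"circ",c,rad,"mean",q.mean(0),"area r",top.sum()); cen[n]=c
    w=top&(p.min(2)>120); a=C[w][:,:2]; m=a.mean(0);u,s,vt=np.linalg.svd(a-m)
    dv=vt[0]; dv=dv*np.sign(dv@(m-np.array(c)));print("  line px",w.sum(),"mid",m-np.array(c),"dir deg",np.degrees(np.arctan2(dv[1],dv[0])),"cen->mid deg",np.degrees(np.arctan2(*(m-np.array(c))[::-1])), "len",np.ptp((a-m)@dv))
L=np.array(cen["L"]);Rr=np.array(cen["R"]);print("mid",(L+Rr)/2,"dist",np.linalg.norm(L-Rr),"yaw deg",np.degrees(np.arctan2(-(L-Rr)[0],(L-Rr)[1])))
pl=(z>34)&(z<42)&(C[...,0]<640)&(C[...,0]>480)&(p.min(2)>60)&(abs(C[...,1]+15)<90)
q=C[pl];print("plate z",np.median(q[:,2]))
for y in range(-80,60,20):
    t=q[abs(q[:,1]-y)<6]; print(y,t[:,0].min().round(1) if len(t) else None,end=' ')
print("y range",np.percentile(q[:,1],[0,.5,99.5,100]))
# stop
st=(z>44)&(z<56)&(C[...,0]>670)&(C[...,0]<730);print("stop top",np.median(C[st],0),C[st].min(0),C[st].max(0),st.sum())
bed=(z>25)&(z<33)&(C[...,0]>540)&(C[...,0]<740)&(abs(C[...,1]+15)<170);print("bed",cv2.minAreaRect(C[bed][:,:2].astype(np.float32)),np.median(z[bed]))
```

```text
L top z 151.44386127195963 circ (644.92333984375, 102.34148406982422) 21.542695999145508 mean [645.09863098 101.56607401 151.40830629] area r 1859
  line px 123 mid [-9.62970327  2.68993084] dir deg 157.14786169221216 cen->mid deg 164.3929937538435 len 20.09637897310814
R top z 150.63172238077482 circ (646.61376953125, -137.1024169921875) 21.402868270874023 mean [ 646.89988009 -136.5589223   150.56277896] area r 1879
  line px 123 mid [-9.3945864   2.47072687] dir deg 161.6826335574348 cen->mid deg 165.2651798196854 len 18.165803145707923
mid [645.76855469 -17.38046646] dist 239.44986804824688 yaw deg 0.4044908939758614
plate z 38.348442933761305
-80 500.0 -60 500.0 -40 500.2 -20 500.0 0 500.0 20 500.0 40 499.9 y range [-104.97565619 -103.2269217    68.21353169   70.29254833]
stop top [702.45474108 -16.95921803  50.29229751] [694.80710607 -91.83901545  44.10635577] [710.0945229   57.99006671  52.81623558] 1888
bed ((640.4541625976562, -17.583480834960938), (160.6887969970703, 300.3591613769531), 0.520238995552063) 30.391526393979063
```

```bash
cat >> h.py <<'E'
def onplane(cal,T,uv,zp):
    K=cal["mtx"]; uv=np.atleast_2d(uv).astype(float)
    d=np.c_[(uv[:,0]-K[0,2])/K[0,0],(uv[:,1]-K[1,2])/K[1,1],np.ones(len(uv))]@T[:3,:3].T
    t=(zp-T[2,3])/d[:,2]; return T[:3,3]+d*t[:,None]
E
python3 - <<'E'
from h import *
from rig import r
import cv2
s=r.sense();cal=r.get_calibration("wrist");T=wristT(cal,s)
p=np.load("pics/w1rgb.npy")
for n,(u0,v0),zt in (("L",(178,111),151.4),("R",(456,109),150.6)):
    g=p[v0-20:v0+28,u0-25:u0+25].min(2).astype(int)
    vv,uu=np.nonzero(g>130); 
    nn,l,st,ce=cv2.connectedComponentsWithStats((g>130).astype(np.uint8))
    print(n,[(tuple(x),c.round(1)) for x,c in zip(st[1:],ce[1:])])
    k=1+np.argmin([np.hypot(*(c-[25,25])) for c in ce[1:]])
    vv,uu=np.nonzero(l==k)
    X=onplane(cal,T,np.c_[uu+u0-25,vv+v0-20],zt)[:,:2]; m=X.mean(0);_,_,vt=np.linalg.svd(X-m);dv=vt[0]*-np.sign(vt[0][0])
    print(m,"dir",np.degrees(np.arctan2(dv[1],dv[0])))
g=p.min(2)
for u in range(262,375,12):
    col=p[195:250,u].astype(int).sum(1); e=195+np.argmin(np.diff(col)); print(u,e,onplane(cal,T,[u,e+.5],38)[0].round(1))
cv2.imwrite("pics/w1z.png",cv2.resize(p[70:240,130:510],None,fx=2.1,fy=2.1)[:,:,::-1])
E
```

```text
L [((np.int32(0), np.int32(0), np.int32(5), np.int32(5), np.int32(18)), array([1.6, 1.4])), ((np.int32(18), np.int32(22), np.int32(7), np.int32(22), np.int32(116)), array([21.1, 32.6])), ((np.int32(0), np.int32(28), np.int32(16), np.int32(20), np.int32(180)), array([ 5.3, 40.5])), ((np.int32(37), np.int32(47), np.int32(1), np.int32(1), np.int32(1)), array([37., 47.])), ((np.int32(43), np.int32(47), np.int32(2), np.int32(1), np.int32(2)), array([43.5, 47. ])), ((np.int32(46), np.int32(47), np.int32(1), np.int32(1), np.int32(1)), array([46., 47.]))]
[635.25924625 104.15182244] dir 168.84262961724454
R [((np.int32(48), np.int32(0), np.int32(2), np.int32(6), np.int32(11)), array([48.5,  2.3])), ((np.int32(17), np.int32(22), np.int32(13), np.int32(22), np.int32(120)), array([23. , 32.1])), ((np.int32(28), np.int32(40), np.int32(18), np.int32(7), np.int32(54)), array([38.4, 43.9])), ((np.int32(3), np.int32(45), np.int32(11), np.int32(2), np.int32(20)), array([ 7.6, 45.6])), ((np.int32(49), np.int32(44), np.int32(1), np.int32(4), np.int32(4)), array([49. , 45.5]))]
[ 637.05229987 -135.47403499] dir 161.53396889791418
262 222 [499.4  57.2  38. ]
274 233 [483.   41.4  38. ]
286 222 [499.4  24.1  38. ]
298 198 [534.    6.9  38. ]
310 197 [535.3  -9.2  38. ]
322 197 [535.3 -25.3  38. ]
334 200 [531.1 -41.5  38. ]
346 200 [531.1 -57.7  38. ]
358 233 [482.9 -75.8  38. ]
370 198 [533.9 -89.8  38. ]
```

View pics/w1z.png

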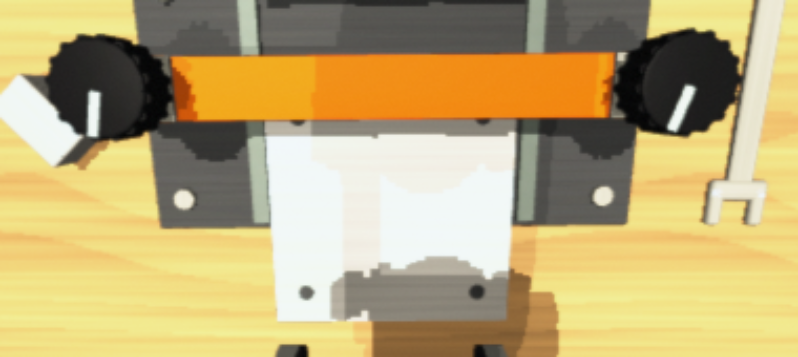

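>>> jog_arm(series=[[0, 0, 0, 4.5, -2.1, 0.02, 0.5], [0, 0, 0, 4.5, -2.1, 0.02, 0.5], [0, 0, 0, 4.5, -2.1, 0.02, 0.5], [0, 0, 0, 4.5, -2.1, 0.02, 0.5], [0, 0, 0, 4.5, -2.1, 0.02, 0.5], [0, 0, 0, 1.0, 0, 0, 0.5], [0, 0, 0, 0, 0.5, 0, 0.5], [0, 0, 0, 0, 0, 0, 0.5]])

```text
clock: 2.85
eef_pos: [475.3, -17.2, 23.7]
tcp_rot: [1.527, 1.567, -0.044]
contact_force: [0.9, -0.7, -0.6]
opening: 0.498
```

```bash
cat > look.py <<'E'
import sys
from rig import r
from h import *
import cv2
n=sys.argv[1];cam=sys.argv[2] if len(sys.argv)>2 else "wrist"
s=r.sense();p,d=r.grab_frame(cam);cal=r.get_calibration(cam)
C=cloud(cal,d,wristT(cal,s) if cam=="wrist" else None);C[d==0]=np.nan
np.savez(f"pics/{n}.npz",C=C,p=p,T=wristT(cal,s) if cam=="wrist" else 0);cv2.imwrite(f"pics/{n}.png",p[:,:,::-1])
print(s["clock"],s["eef_pos"].round(1),s["contact_force"].round(2),s["wrist_torque"].round(3),s["opening"],s["qpos"].round(3))
E
python3 look.py w2
```

```text
2.85 [475.3 -17.2  23.7] [ 0.86 -0.72 -0.57] [0.024 0.026 0.024] 0.49842786099029374 [-0.039  0.443  2.098 -0.     0.597  1.532]
```

View pics/w2.png

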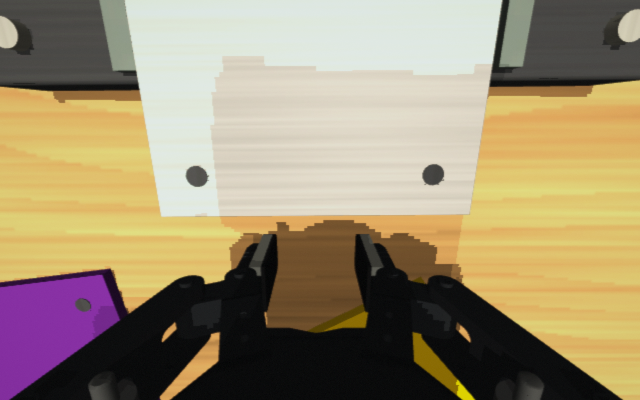

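The plate's front edge is straight at row 215, and both finger pads stand just before it (about 12 mm), centred at column ~315.

>>> jog_arm(series=[[0, 0, 0, 0, 0.4, 0, 0.5], [0, 0, 0, 0, 0.4, 0, 0.5], [0, 0, 0, 0, 0.4, 0, 0.5], [0, 0, 0, 0, 0.4, 0, 0.5], [0, 0, 0, 0, 0.4, 0, 0.5], [0, 0, 0, 0, 0.4, 0, 0.5], [0, 0, 0, 0, 0.4, 0, 0.5], [0, 0, 0, 0, 0.4, 0, 0.5], [0, 0, 0, 0, 0.4, 0, 0.5], [0, 0, 0, 0, 0.4, 0, 0.5], [0, 0, 0, 0, 0.4, 0, 0.5], [0, 0, 0, 0, 0.4, 0, 0.5]])

```text
clock: 4.1
eef_pos: [520.9, -16.5, 22.3]
tcp_rot: [1.544, 1.57, -0.027]
contact_force: [-2.7, -0.2, 0.7]
opening: 0.499
```

>>> jog_arm(series=[[0, 0, 0, 0, 0.3, 0, 0.5], [0, 0, 0, 0, 0.2, 0, 0.5], [0, 0, 0, 0, 0.2, 0, 0.5], [0, 0, 0, 0, 0.15, 0, 0.5], [0, 0, 0, 0, 0.15, 0, 0.5]])

```text
clock: 4.6
eef_pos: [530.3, -16.5, 22.3]
tcp_rot: [1.721, 1.571, 0.151]
contact_force: [-2.1, -0.4, 0.5]
opening: 0.502
```

>>> jog_arm(series=[[0, 0, 0, 0, 0.15, 0, 0.5], [0, 0, 0, 0, 0.1, 0, 0.5]])

```text
clock: 4.8
eef_pos: [533.0, -16.5, 22.3]
tcp_rot: [1.561, 1.57, -0.009]
contact_force: [-2.2, -0.4, 0.2]
opening: 0.498
```

>>> jog_arm(series=[[0, 0, 0, 0, 0.1, 0, 0.5], [0, 0, 0, 0, 0.1, 0, 0.5]])

```text
clock: 5.0
eef_pos: [534.1, -16.5, 22.2]
tcp_rot: [-1.574, 1.569, 3.139]
contact_force: [-7.6, 0.1, 5.4]
opening: 0.502
```

>>> jog_arm(series=[[0, 0, 0, 0, 0.1, 0, 0.5], [0, 0, 0, 0, 0, 0, 0.5]])

```text
clock: 5.2
eef_pos: [534.1, -16.5, 22.2]
tcp_rot: [-1.578, 1.568, 3.135]
contact_force: [-7.8, -0.8, 5.9]
opening: 0.497
```

>>> jog_arm(series=[[0, 0, 0, 0, 0.15, 0, 0.5], [0, 0, 0, 0, 0, 0, 0.5]])

```text
clock: 5.4
eef_pos: [534.2, -16.5, 21.9]
tcp_rot: [-1.583, 1.565, 3.13]
contact_force: [-12.2, -0.3, 9.6]
opening: 0.498
```

```bash
python3 look.py w3
python3 - <<'E'
import numpy as np
f=np.load("pics/w3.npz");C=f["C"];p=f["p"].astype(int)
from rig import r
from h import *
cal=r.get_calibration("wrist")
for u in (190,250,300,350,400,450):
    z=C[120:290,u,2]; e=120+np.argmin(np.diff(np.where(np.isnan(z),0,z))); print(u,e,onplane(cal,f["T"],[u,e+.5],38)[0].round(1))
E
```

```text
5.4 [534.2 -16.5  21.9] [-12.18  -0.29   9.59] [-0.101  1.831  0.032] 0.49812818799252734 [-0.034  0.51   1.966 -0.     0.671  1.537]
190 242 [545.   44.9  38. ]
250 160 [585.7  12.6  38. ]
300 242 [545.   -9.4  38. ]
350 240 [546.1 -34.   38. ]
400 242 [545.  -58.8  38. ]
450 242 [545.  -83.4  38. ]
```

View pics/w3.png

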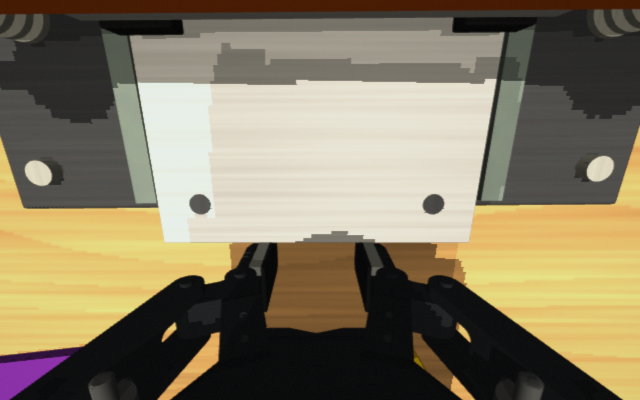

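The plate lies straight at home: its front edge is at row 242 all along, world x ≈ 545, the force climbs without motion, and the feet are still clear. Now I back off, rise and turn towards the left knob.

>>> jog_arm(series=[[0, 0, 0, 0, -1.5, 0, 0.8], [0, 0, 0, 0, -2.5, 0, 0.8], [0, 0, 0, -4.5, 0, 0, 0.8], [-8.58, 0, 0, -1.0, 0, 0, 0.8], [-8.58, 0, 0, -1.0, 0, 0, 0.8], [-8.58, 0, 0, -1.0, 0, 0, 0.8], [-8.58, 0, 0, -1.0, 0, 0, 0.8], [-8.58, 0, 0, -1.0, 0, 0, 0.8], [-8.58, 0, 0, -1.0, 0, 0, 0.8], [-8.58, 0, 0, -1.0, 0, 0, 0.8], [-8.58, 0, 0, -1.0, 0, 0, 0.8], [-8.58, 0, 0, -1.0, 0, 0, 0.8], [-8.58, 0, 0, -1.0, 0, 0, 0.8], [-8.58, 0, 0, -1.0, 0, 0, 0.8], [-8.58, 0, 0, -1.0, 0, 0, 0.8], [-8.58, 0, 0, -1.0, 0, 0, 0.8], [-8.58, 0, 0, -1.0, 0, 0, 0.8], [0, 0, 0, 0, 0, 0, 0.8]])

```text
clock: 7.25
eef_pos: [498.8, -16.6, 208.8]
tcp_rot: [-0.557, 1.567, -0.028]
contact_force: [0.3, -0.5, -0.2]
opening: 0.795
```

```bash
cat > st.py <<'E'
import sys
from rig import r
from h import *
s=r.sense();A=Rt(s)
print("t",round(s["clock"],2),"pos",s["eef_pos"].round(2),"F",s["contact_force"].round(2),"M",s["wrist_torque"].round(3),"op",round(s["opening"],3),"q6",s["qpos"][5].round(3),"hdg",np.degrees(np.arctan2(A[1,2],A[0,2])).round(2),"tilt",np.degrees(np.arccos(-A[2,0])).round(2),"tau6",s["joint_efforts"][5].round(3))
if len(sys.argv)>3: print("shift cm",plan(s,[float(x) for x in sys.argv[1:4]])[0])
E
python3 st.py 644.7 102.6 185
```

```text
t 7.25 pos [498.8  -16.58 208.82] F [ 0.27 -0.55 -0.19] M [-0.028 -0.006  0.027] op 0.795 q6 -0.565 hdg 30.28 tilt 0.23 tau6 -2.263
shift cm [ 2.44  2.94 18.6 ]
```

>>> jog_arm(series=[[0, 0, 0, 0.6, 0.73, 4.65, 0.8], [0, 0, 0, 0.6, 0.73, 4.65, 0.8], [0, 0, 0, 0.6, 0.73, 4.65, 0.8], [0, 0, 0, 0.6, 0.75, 4.65, 0.8], [0, 0, 0, 0, 0, 0, 0.8], [0, 0, 0, 0, 0, 0, 0.8]])

```text
clock: 7.85
eef_pos: [643.4, 103.0, 181.9]
tcp_rot: [2.863, 1.57, -2.896]
contact_force: [0.2, -0.4, 0.6]
opening: 0.8
```

```bash
python3 st.py 644.7 102.6 117.3; python3 look.py w4
python3 - <<'E'
from h import *
import cv2
f=np.load("pics/w4.npz");C=f["C"];z=C[...,2]
reg=(abs(C[...,1]-102)<35)&(abs(C[...,0]-645)<35)&(z>140)&(z<156)
zt=np.median(z[reg]);top=reg&(abs(z-zt)<2.5);q=C[top];print(zt,cv2.minEnclosingCircle(q[:,:2].astype(np.float32)),q.mean(0),cv2.fitEllipse(cv2.convexHull(q[:,:2].astype(np.float32))))
E
```

```text
t 7.85 pos [643.44 102.98 181.9 ] F [ 0.24 -0.44  0.55] M [0.033 0.    0.01 ] op 0.8 q6 -0.367 hdg 30.01 tilt 0.07 tau6 0.097
shift cm [ 6.46 -0.1   0.1 ]
7.85 [643.4 103.  181.9] [ 0.24 -0.44  0.55] [0.033 0.    0.01 ] 0.7997217523694911 [ 0.156  0.441  1.617 -0.     1.085 -0.367]
151.24429668934246 ((644.6138305664062, 102.15778350830078), 21.42037010192871) [643.91787306 103.21022597 151.24969958] ((644.5444946289062, 102.24674987792969), (41.906070709228516, 42.48467254638672), 36.332698822021484)
```

View pics/w4.png

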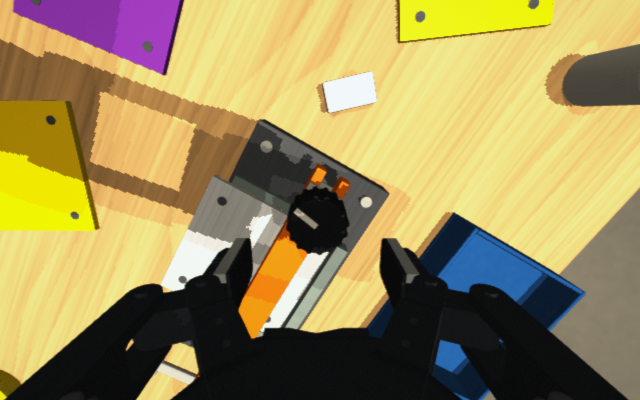

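The knob is at (318,220), centred between the open pads, white line at (305,218); its axis (644.6, 102.3) agrees with the earlier view.

>>> jog_arm(series=[[0, 0, 0, 2.5, -0.12, 0.07, 0.8], [0, 0, 0, 2.5, 0, 0, 0.8], [0, 0, 0, 1.6, 0, 0, 0.8], [0, 0, 0, 0, 0, 0, 0.3], [0, 0, 0, 0, 0, 0, 0.3], [0, 0, 0, 0, 0, 0, 0.3], [0, 0, 0, 0, 0, 0, 0.3]], force=60)

```text
clock: 8.6
eef_pos: [645.1, 101.6, 118.3]
tcp_rot: [-0.414, 1.569, 0.111]
contact_force: [1.9, -0.4, -0.9]
opening: 0.451
```

```bash
python3 st.py; python3 look.py w5
```

```text
t 8.6 pos [645.15 101.62 118.35] F [ 1.86 -0.36 -0.92] M [ 0.001 -0.109 -0.029] op 0.451 q6 -0.372 hdg 30.13 tilt 0.1 tau6 -0.005
8.6 [645.1 101.6 118.3] [ 1.86 -0.36 -0.92] [ 0.001 -0.109 -0.029] 0.4510031572084601 [ 0.154  0.512  1.661 -0.     0.967 -0.372]
```

View pics/w5.png

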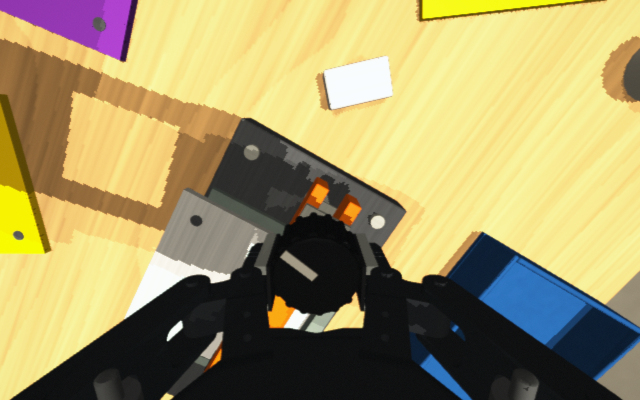

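>>> jog_arm(series=[[5, 0, 0, 0.044, 0, 0, 0.3], [8, 0, 0, 0.07, 0, 0, 0.3], [8, 0, 0, 0.07, 0, 0, 0.3]])

```text
clock: 8.95
eef_pos: [644.7, 101.5, 116.5]
tcp_rot: [-0.489, 1.57, -0.335]
contact_force: [-0.9, 0.3, 2.8]
opening: 0.451
```

```bash
python3 st.py
```

```text
t 8.95 pos [644.7  101.53 116.51] F [-0.92  0.25  2.84] M [-0.144  0.371  0.232] op 0.451 q6 -0.0 hdg 8.85 tilt 0.04 tau6 -2.12
```

>>> jog_arm(series=[[8, 0, 0, 0.07, 0, 0, 0.3], [8, 0, 0, 0.07, 0, 0, 0.3]])

```text
clock: 9.15
eef_pos: [644.3, 101.6, 115.1]
tcp_rot: [-1.507, 1.571, -1.632]
contact_force: [-2.6, -0.3, 4.0]
opening: 0.448
```

```bash
python3 st.py
```

```text
t 9.15 pos [644.34 101.57 115.08] F [-2.59 -0.34  3.99] M [0.001 0.587 0.274] op 0.448 q6 0.279 hdg -7.16 tilt 0.01 tau6 -2.052
```

>>> jog_arm(series=[[8, 0, 0, 0.07, 0, 0, 0.3], [5, 0, 0, 0.044, 0, 0, 0.3]])

```text
clock: 9.35
eef_pos: [644.1, 101.7, 113.9]
tcp_rot: [-2.71, 1.57, -3.061]
contact_force: [-3.0, 0.8, 4.5]
opening: 0.451
```

```bash
python3 st.py;python3 look.py w6
```

```text
t 9.35 pos [644.05 101.69 113.94] F [-3.01  0.82  4.5 ] M [0.128 0.736 0.214] op 0.451 q6 0.506 hdg -20.14 tilt 0.03 tau6 -0.524
9.35 [644.1 101.7 113.9] [-3.01  0.82  4.5 ] [0.128 0.736 0.214] 0.45108306139050053 [0.154 0.517 1.664 0.    0.961 0.506]
```

View pics/w6.png

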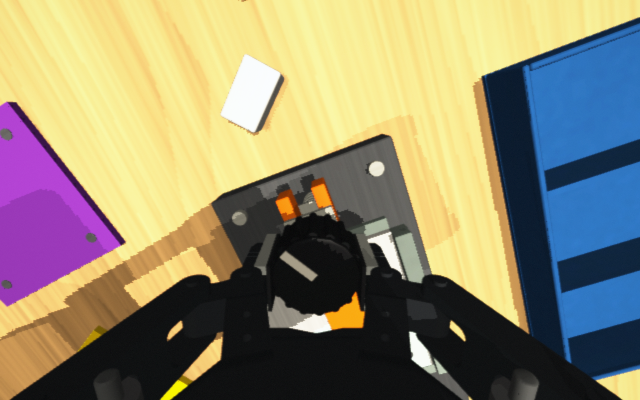

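No slip: the line stays at (281,253)–(317,277) between the pads in both views, and the turn was 50.3°. Baseline torque is about 0.23–0.27 N m. Next, the right knob.

```bash
cat >> h.py <<'E'
def rows(h0,h1,delta,n,op):
    "combined yaw h0->h1 deg and world shift delta mm in n rows, shift in axes at row start"
    w=(h0-h1)/n; out=[]
    for i in range(n):
        h=np.radians(h0-w*i); z=np.array([np.cos(h),np.sin(h)]); y=np.array([-z[1],z[0]]); d=np.array(delta[:2])/n/10
        out.append([round(w,2),0,0,round(-delta[2]/n/10,2),round(float(d@y),2),round(float(d@z),2),op])
    return out
E
cat > line.py <<'E'
import sys
from rig import r
from h import *
import cv2
cal=r.get_calibration("wrist")
for n in sys.argv[1:]:
    f=np.load(f"pics/{n}.npz");p=f["p"];T=f["T"]
    u0,v0=280,235; g=p[v0:v0+60,u0-8:u0+75].min(2)
    nn,l,st,ce=cv2.connectedComponentsWithStats((g>95).astype(np.uint8))
    best=None
    for k in range(1,nn):
        if st[k,4]<50: continue
        vv,uu=np.nonzero(l==k); X=onplane(cal,T,np.c_[uu+u0-8,vv+v0],150)[:,:2];m=X.mean(0);_,s,vt=np.linalg.svd(X-m,full_matrices=False)
        tool=np.degrees(np.arctan2(T[1,0],T[0,0])); a=np.degrees(np.arctan2(vt[0][1],vt[0][0]))%180
        print(n,st[k],"line hdg mod180",round(a,1),"rel tool z",round((a-tool)%180,1),"ratio",(s[1]/s[0]).round(2))
E
python3 line.py w5 w6
python3 - <<'E'
from h import *
for x in rows(-20,25,[646.5-644.1,-137.4-101.7,0],6,.75): print(x)
E
```

```text
w5 [  9  16  36  30 330] line hdg mod180 169.5 rel tool z 139.4 ratio 0.22
w6 [  8  17  37  29 336] line hdg mod180 119.7 rel tool z 139.9 ratio 0.22
[-7.5, 0, 0, 0.0, -3.73, 1.4, 0.75]
[-7.5, 0, 0, 0.0, -3.88, 0.9, 0.75]
[-7.5, 0, 0, 0.0, -3.97, 0.39, 0.75]
[-7.5, 0, 0, 0.0, -3.98, -0.13, 0.75]
[-7.5, 0, 0, 0.0, -3.93, -0.65, 0.75]
[-7.5, 0, 0, 0.0, -3.81, -1.16, 0.75]
```

>>> jog_arm(series=[[0, 0, 0, 0, 0, 0, 0.75], [0, 0, 0, 0, 0, 0, 0.75], [0, 0, 0, -2.5, 0, 0, 0.75], [0, 0, 0, -3.0, 0, 0, 0.75], [-7.5, 0, 0, 0, -3.73, 1.4, 0.75], [-7.5, 0, 0, 0, -3.88, 0.9, 0.75], [-7.5, 0, 0, 0, -3.97, 0.39, 0.75], [-7.5, 0, 0, 0, -3.98, -0.13, 0.75], [-7.5, 0, 0, 0, -3.93, -0.65, 0.75], [-7.5, 0, 0, 0, -3.81, -1.16, 0.75], [0, 0, 0, 0, 0, 0, 0.75]])

```text
clock: 10.5
eef_pos: [647.7, -142.1, 168.2]
tcp_rot: [-1.456, 1.569, -1.014]
contact_force: [0.5, 0.5, 0.3]
opening: 0.756
```

```bash
python3 st.py 646.4 -137.5 117.5
```

```text
t 10.5 pos [ 647.67 -142.13  168.21] F [0.45 0.53 0.27] M [-0.055 -0.018  0.052] op 0.756 q6 -0.658 hdg 25.29 tilt 0.11 tau6 -2.612
shift cm [5.07 0.48 0.08]
```

>>> jog_arm(series=[[0, 0, 0, 1.6, 0.46, 0.08, 0.75], [0, 0, 0, 2.0, 0, 0, 0.75], [0, 0, 0, 1.5, 0, 0, 0.75], [0, 0, 0, 0, 0, 0, 0.3], [0, 0, 0, 0, 0, 0, 0.3], [0, 0, 0, 0, 0, 0, 0.3], [0, 0, 0, 0, 0, 0, 0.3]], force=60)

```text
clock: 11.2
eef_pos: [644.9, -132.9, 116.9]
tcp_rot: [2.704, 1.568, -3.14]
contact_force: [-5.3, -1.1, -3.6]
opening: 0.447
```

```bash
python3 st.py; python3 look.py w7;python3 line.py w7
```

```text
t 11.2 pos [ 644.89 -132.92  116.95] F [-5.3  -1.09 -3.64] M [-0.22   0.663 -0.048] op 0.447 q6 -0.644 hdg 25.15 tilt 0.18 tau6 -0.047
11.2 [ 644.9 -132.9  116.9] [-5.3  -1.09 -3.64] [-0.22   0.663 -0.048] 0.4472173952813798 [-2.050e-01  5.230e-01  1.645e+00 -1.000e-03  9.760e-01 -6.440e-01]
w7 [  9  29  35  29 302] line hdg mod180 162.2 rel tool z 137.1 ratio 0.21
```

View pics/w7.png

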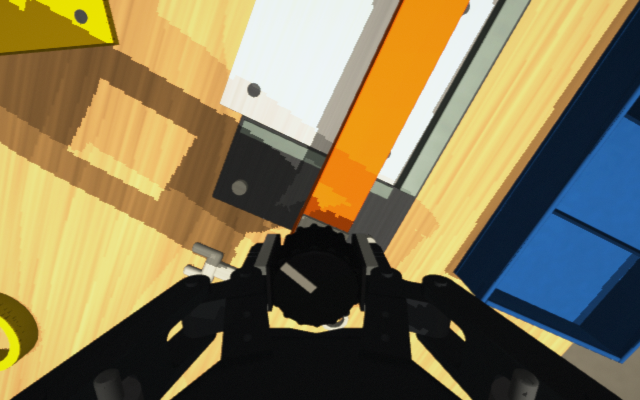

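The knob's centre is at (317,277), about 14 px lower than in the left grip, so I am ~4.7 mm off centre (the arm was still settling when I measured). I'll regrip centred.

>>> jog_arm(series=[[0, 0, 0, 0, 0, 0, 0.7], [0, 0, 0, 0, 0, 0, 0.7], [0, 0, 0, 0, -0.48, -0.05, 0.7], [0, 0, 0, 0, 0, 0, 0.3], [0, 0, 0, 0, 0, 0, 0.3], [0, 0, 0, 0, 0, 0, 0.3]])

```text
clock: 11.85
eef_pos: [647.4, -138.3, 117.8]
tcp_rot: [-2.635, 1.569, -2.196]
contact_force: [-5.5, -4.0, 8.3]
opening: 0.45
```

```bash
python3 st.py; python3 look.py w8;python3 line.py w8
```

```text
t 11.85 pos [ 647.44 -138.33  117.81] F [-5.54 -4.    8.27] M [-0.535  0.86   0.025] op 0.45 q6 -0.65 hdg 25.15 tilt 0.08 tau6 0.028
11.85 [ 647.4 -138.3  117.8] [-5.54 -4.    8.27] [-0.535  0.86   0.025] 0.4502990954211582 [-0.212  0.526  1.638 -0.002  0.978 -0.65 ]
w8 [  9  15  35  30 305] line hdg mod180 162.3 rel tool z 137.1 ratio 0.21
```

View pics/w8.png

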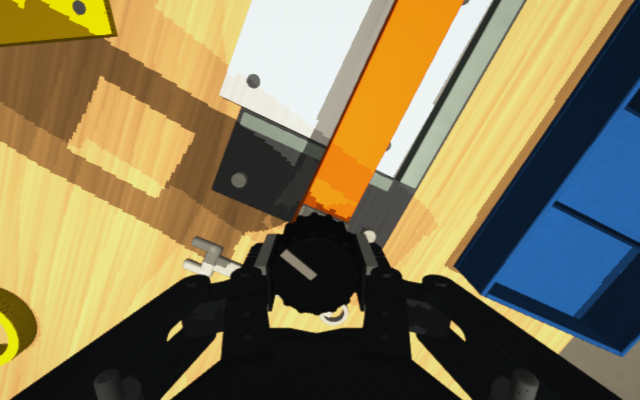

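>>> jog_arm(series=[[5, 0, 0, -0.05, 0, -0.1, 0.3], [8, 0, 0, 0.07, 0, 0, 0.3], [8, 0, 0, 0.07, 0, 0, 0.3], [8, 0, 0, 0.07, 0, 0, 0.3]])

```text
clock: 12.3
eef_pos: [646.6, -138.5, 115.4]
tcp_rot: [-2.161, 1.57, -2.233]
contact_force: [-2.3, -2.6, 1.9]
opening: 0.449
```

```bash
python3 st.py
```

```text
t 12.3 pos [ 646.64 -138.55  115.37] F [-2.3  -2.62  1.87] M [-0.473  0.377  0.269] op 0.449 q6 -0.14 hdg -4.16 tilt 0.07 tau6 -2.052
```

>>> jog_arm(series=[[8, 0, 0, 0.07, 0, 0, 0.3]])

```text
clock: 12.4
eef_pos: [646.4, -138.5, 114.7]
tcp_rot: [-2.275, 1.569, -2.487]
contact_force: [-3.4, -3.2, 1.4]
opening: 0.455
```

```bash
python3 st.py
```

```text
t 12.4 pos [ 646.44 -138.53  114.65] F [-3.36 -3.24  1.35] M [-0.484  0.493  0.194] op 0.455 q6 0.0 hdg -12.15 tilt 0.08 tau6 -2.048
```

>>> jog_arm(series=[[8, 0, 0, 0.07, 0, 0, 0.3]])

```text
clock: 12.5
eef_pos: [646.2, -138.6, 113.9]
tcp_rot: [-2.32, 1.569, -2.671]
contact_force: [-4.8, -2.7, 2.5]
opening: 0.451
```

```bash
python3 st.py
```

```text
t 12.5 pos [ 646.23 -138.55  113.93] F [-4.82 -2.68  2.51] M [-0.459  0.628  0.262] op 0.451 q6 0.14 hdg -20.16 tilt 0.1 tau6 -2.045
```

>>> jog_arm(series=[[8, 0, 0, 0.07, 0, 0, 0.3]])

```text
clock: 12.6
eef_pos: [646.1, -138.5, 113.2]
tcp_rot: [-2.295, 1.569, -2.787]
contact_force: [-5.6, -2.6, 2.6]
opening: 0.451
```

```bash
python3 st.py
```

```text
t 12.6 pos [ 646.08 -138.48  113.25] F [-5.56 -2.59  2.61] M [-0.367  0.735  0.218] op 0.451 q6 0.279 hdg -28.16 tilt 0.12 tau6 -2.042
```

>>> jog_arm(series=[[7, 0, 0, 0.06, 0, 0, 0.3]])

```text
clock: 12.7
eef_pos: [645.9, -138.4, 112.6]
tcp_rot: [-2.298, 1.568, -2.911]
contact_force: [-5.6, -1.9, 4.4]
opening: 0.452
```

```bash
python3 st.py;python3 look.py w9;python3 line.py w9
```

```text
t 12.7 pos [ 645.87 -138.36  112.61] F [-5.64 -1.92  4.37] M [-0.275  0.75   0.242] op 0.452 q6 0.401 hdg -35.15 tilt 0.14 tau6 -1.532
12.7 [ 645.9 -138.4  112.6] [-5.64 -1.92  4.37] [-0.275  0.75   0.242] 0.45199668138843263 [-2.130e-01  5.310e-01  1.644e+00 -1.000e-03  9.690e-01  4.010e-01]
w9 [  9  16  35  29 310] line hdg mod180 102.3 rel tool z 137.4 ratio 0.21
```

Run:
```python
from h import *
for x in rows(-35,35,[-1.4,240.2,0],9,.75): print(x)
```

```text
[-7.78, 0, 0, 0.0, 2.18, -1.54, 0.75]
[-7.78, 0, 0, 0.0, 2.37, -1.23, 0.75]
[-7.78, 0, 0, 0.0, 2.51, -0.9, 0.75]
[-7.78, 0, 0, 0.0, 2.61, -0.55, 0.75]
[-7.78, 0, 0, 0.0, 2.66, -0.2, 0.75]
[-7.78, 0, 0, 0.0, 2.66, 0.17, 0.75]
[-7.78, 0, 0, 0.0, 2.62, 0.52, 0.75]
[-7.78, 0, 0, 0.0, 2.52, 0.87, 0.75]
[-7.78, 0, 0, 0.0, 2.38, 1.21, 0.75]
```

>>> jog_arm(series=[[0, 0, 0, 0, 0, 0, 0.75], [0, 0, 0, 0, 0, 0, 0.75], [0, 0, 0, -2.6, 0, 0, 0.75], [0, 0, 0, -2.6, 0, 0, 0.75], [-7.78, 0, 0, 0, 2.18, -1.54, 0.75], [-7.78, 0, 0, 0, 2.37, -1.23, 0.75], [-7.78, 0, 0, 0, 2.51, -0.9, 0.75], [-7.78, 0, 0, 0, 2.61, -0.55, 0.75], [-7.78, 0, 0, 0, 2.66, -0.2, 0.75], [-7.78, 0, 0, 0, 2.66, 0.17, 0.75], [-7.78, 0, 0, 0, 2.62, 0.52, 0.75], [-7.78, 0, 0, 0, 2.52, 0.87, 0.75], [-7.78, 0, 0, 0, 2.38, 1.21, 0.75], [0, 0, 0, 0, 0, 0, 0.75], [0, 0, 0, 0, 0, 0, 0.75], [0, 0, 0, 0, 0, 0, 0.75]])

```text
clock: 14.35
eef_pos: [645.2, 101.6, 164.7]
tcp_rot: [-1.382, 1.571, -0.77]
contact_force: [0.1, 0.0, 0.3]
opening: 0.752
```

```bash
python3 st.py 644.5 102 114
```

```text
t 14.35 pos [645.21 101.6  164.67] F [0.09 0.02 0.35] M [0.004 0.04  0.025] op 0.752 q6 -0.458 hdg 35.08 tilt 0.02 tau6 -0.012
shift cm [ 5.07  0.07 -0.04]
```

>>> jog_arm(series=[[0, 0, 0, 2.0, 0.06, -0.04, 0.75], [0, 0, 0, 1.9, 0, 0, 0.75], [0, 0, 0, 1.2, 0, 0, 0.75], [0, 0, 0, 0, 0, 0, 0.6], [0, 0, 0, 0, 0, 0, 0.3], [0, 0, 0, 0, 0, 0, 0.3], [0, 0, 0, 0, 0, 0, 0.3]])

```text
clock: 15.05
eef_pos: [644.9, 102.3, 114.1]
tcp_rot: [-0.741, 1.57, -0.127]
contact_force: [1.9, -0.4, -3.8]
opening: 0.452
```

```bash
python3 st.py; python3 look.py w10;python3 line.py w10
```

```text
t 15.05 pos [644.91 102.27 114.12] F [ 1.91 -0.43 -3.84] M [-0.135 -0.233 -0.063] op 0.452 q6 -0.458 hdg 35.16 tilt 0.07 tau6 -0.03
15.05 [644.9 102.3 114.1] [ 1.91 -0.43 -3.84] [-0.135 -0.233 -0.063] 0.45211745238648277 [ 0.155  0.517  1.663 -0.     0.96  -0.458]
w10 [ 41   6  12  38 316] line hdg mod180 119.5 rel tool z 84.4 ratio 0.21
```

>>> jog_arm(series=[[4, 0, 0, 0.035, 0, 0, 0.3], [7, 0, 0, 0.061, 0, 0, 0.3]])

```text
clock: 15.3
eef_pos: [644.8, 102.2, 113.2]
tcp_rot: [-0.892, 1.57, -0.472]
contact_force: [1.0, -2.2, -2.2]
opening: 0.447
```

```bash
python3 st.py
```

```text
t 15.3 pos [644.8  102.23 113.19] F [ 1.04 -2.23 -2.22] M [-0.337 -0.038  0.266] op 0.447 q6 -0.264 hdg 24.03 tilt 0.06 tau6 -2.493
```

>>> jog_arm(series=[[7, 0, 0, 0.061, 0, 0, 0.3]])

```text
clock: 15.4
eef_pos: [644.7, 102.2, 112.5]
tcp_rot: [-0.938, 1.57, -0.643]
contact_force: [1.2, -1.9, -2.2]
opening: 0.457
```

```bash
python3 st.py
```

```text
t 15.4 pos [644.68 102.22 112.53] F [ 1.21 -1.89 -2.22] M [-0.343 -0.03   0.254] op 0.457 q6 -0.14 hdg 16.92 tilt 0.05 tau6 -1.806
```

>>> jog_arm(series=[[7, 0, 0, 0.061, 0, 0, 0.3]])

```text
clock: 15.5
eef_pos: [644.6, 102.2, 112.0]
tcp_rot: [-0.892, 1.57, -0.719]
contact_force: [0.2, -1.8, -1.2]
opening: 0.451
```

```bash
python3 st.py
```

```text
t 15.5 pos [644.61 102.24 111.96] F [ 0.16 -1.77 -1.18] M [-0.321  0.038  0.304] op 0.451 q6 -0.017 hdg 9.92 tilt 0.04 tau6 -1.737
```

>>> jog_arm(series=[[7, 0, 0, 0.061, 0, 0, 0.3]])

```text
clock: 15.6
eef_pos: [644.5, 102.2, 111.3]
tcp_rot: [-1.05, 1.57, -0.999]
contact_force: [0.1, -0.6, -1.5]
opening: 0.455
```

```bash
python3 st.py
```

```text
t 15.6 pos [644.52 102.25 111.29] F [ 0.15 -0.64 -1.51] M [-0.297  0.05   0.31 ] op 0.455 q6 0.105 hdg 2.92 tilt 0.04 tau6 -1.732
```

>>> jog_arm(series=[[7, 0, 0, 0.061, 0, 0, 0.3]])

```text
clock: 15.7
eef_pos: [644.4, 102.2, 110.7]
tcp_rot: [-1.173, 1.57, -1.244]
contact_force: [-0.2, -0.9, -1.7]
opening: 0.455
```

```bash
python3 st.py
```

```text
t 15.7 pos [644.41 102.24 110.68] F [-0.24 -0.86 -1.67] M [-0.26   0.03   0.271] op 0.455 q6 0.227 hdg -4.09 tilt 0.03 tau6 -1.732
```

>>> jog_arm(series=[[7, 0, 0, 0.061, 0, 0, 0.3]])

```text
clock: 15.8
eef_pos: [644.4, 102.3, 110.1]
tcp_rot: [-1.171, 1.57, -1.364]
contact_force: [0.1, -1.3, -1.0]
opening: 0.452
```

```bash
python3 st.py
```

```text
t 15.8 pos [644.38 102.29 110.11] F [ 0.13 -1.26 -0.97] M [-0.201  0.13   0.306] op 0.452 q6 0.349 hdg -11.08 tilt 0.03 tau6 -1.731
```

>>> jog_arm(series=[[7, 0, 0, 0.061, 0, 0, 0.3]])

```text
clock: 15.9
eef_pos: [644.3, 102.3, 109.5]
tcp_rot: [-1.276, 1.57, -1.592]
contact_force: [-1.1, -0.9, -0.5]
opening: 0.452
```

```bash
python3 st.py
```

```text
t 15.9 pos [644.31 102.32 109.52] F [-1.13 -0.93 -0.46] M [-0.211  0.16   0.321] op 0.452 q6 0.471 hdg -18.08 tilt 0.02 tau6 -1.73
```

>>> jog_arm(series=[[7, 0, 0, 0.061, 0, 0, 0.3]])

```text
clock: 16.0
eef_pos: [644.2, 102.4, 108.9]
tcp_rot: [-1.553, 1.57, -1.991]
contact_force: [-0.5, -1.5, -0.4]
opening: 0.45
```

```bash
python3 st.py;python3 look.py w11;python3 line.py w11; python3 look.py s11 scene
```

```text
t 16.0 pos [644.23 102.36 108.89] F [-0.5  -1.46 -0.36] M [-0.116  0.202  0.322] op 0.45 q6 0.594 hdg -25.09 tilt 0.02 tau6 -1.73
16.0 [644.2 102.4 108.9] [-0.5  -1.46 -0.36] [-0.116  0.202  0.322] 0.4501071059923029 [ 0.155  0.523  1.667 -0.     0.952  0.594]
w11 [ 40   6  14  38 339] line hdg mod180 58.7 rel tool z 83.9 ratio 0.21
16.05 [644.2 102.3 108.8] [-1.3  -0.92 -1.05] [-0.318  0.219  0.082] 0.45267973405303225 [ 0.155  0.523  1.667 -0.     0.952  0.601]
```

View pics/w11.png

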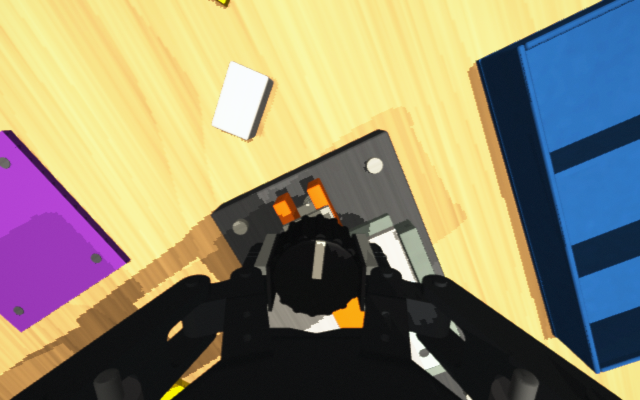

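The line at (318,262) now reads heading 58.7°, so L ≈ 2.12, with no slip. The running torque creeps up from ~0.25 to ~0.32 N m. Back to the right knob.

Run:
```python
from h import *
for x in rows(-25.2,25,[2.4,-240.5,0],7,.75): print(x)
```

```text
[-7.17, 0, 0, 0.0, -3.09, 1.49, 0.75]
[-7.17, 0, 0, 0.0, -3.26, 1.1, 0.75]
[-7.17, 0, 0, 0.0, -3.37, 0.68, 0.75]
[-7.17, 0, 0, 0.0, -3.43, 0.26, 0.75]
[-7.17, 0, 0, 0.0, -3.43, -0.17, 0.75]
[-7.17, 0, 0, 0.0, -3.38, -0.6, 0.75]
[-7.17, 0, 0, 0.0, -3.28, -1.02, 0.75]
```

View pics/s11.png

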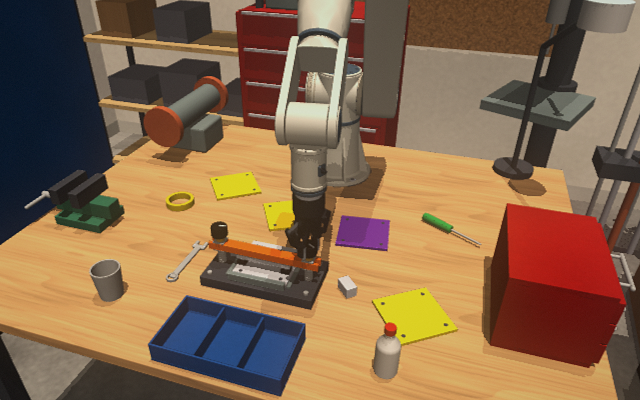

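The scene view shows the gripper on the left knob at about (305,245), with the wrench (187,260) and the offcut (347,287) undisturbed.

>>> jog_arm(series=[[0, 0, 0, 0, 0, 0, 0.75], [0, 0, 0, 0, 0, 0, 0.75], [0, 0, 0, -2.7, 0, 0, 0.75], [0, 0, 0, -2.7, 0, 0, 0.75], [-7.17, 0, 0, 0, -3.09, 1.49, 0.75], [-7.17, 0, 0, 0, -3.26, 1.1, 0.75], [-7.17, 0, 0, 0, -3.37, 0.68, 0.75], [-7.17, 0, 0, 0, -3.43, 0.26, 0.75], [-7.17, 0, 0, 0, -3.43, -0.17, 0.75], [-7.17, 0, 0, 0, -3.38, -0.6, 0.75], [-7.17, 0, 0, 0, -3.28, -1.02, 0.75], [0, 0, 0, 0, 0, 0, 0.75], [0, 0, 0, 0, 0, 0, 0.75], [0, 0, 0, 0, 0, 0, 0.75]])

```text
clock: 17.5
eef_pos: [648.5, -137.1, 162.5]
tcp_rot: [0.906, 1.57, 1.348]
contact_force: [-0.4, 0.2, 0.8]
opening: 0.751
```

```bash
python3 st.py 646.5 -138 112.3
```

```text
t 17.5 pos [ 648.47 -137.12  162.48] F [-0.43  0.17  0.84] M [-0.034  0.015  0.112] op 0.751 q6 -0.653 hdg 25.33 tilt 0.02 tau6 -0.028
shift cm [ 5.02  0.   -0.22]
```

>>> jog_arm(series=[[0, 0, 0, 2.0, 0, -0.22, 0.75], [0, 0, 0, 1.9, 0, 0, 0.75], [0, 0, 0, 1.1, 0, 0, 0.75], [0, 0, 0, 0, 0, 0, 0.6], [0, 0, 0, 0, 0, 0, 0.3], [0, 0, 0, 0, 0, 0, 0.3], [0, 0, 0, 0, 0, 0, 0.3]])

```text
clock: 18.2
eef_pos: [647.0, -138.2, 113.0]
tcp_rot: [0.151, 1.569, 0.593]
contact_force: [1.4, 4.9, -3.0]
opening: 0.453
```

```bash
python3 st.py; python3 look.py w12;python3 line.py w12
```

```text
t 18.2 pos [ 646.97 -138.22  112.98] F [ 1.4   4.87 -3.03] M [ 0.851 -0.271  0.045] op 0.453 q6 -0.656 hdg 25.36 tilt 0.08 tau6 0.057
18.2 [ 647.  -138.2  113. ] [ 1.4   4.87 -3.03] [ 0.851 -0.271  0.045] 0.45306594219742224 [-2.130e-01  5.300e-01  1.644e+00  1.000e-03  9.670e-01 -6.560e-01]
w12 [ 41   5  18  38 306] line hdg mod180 101.5 rel tool z 76.2 ratio 0.2
```

>>> jog_arm(series=[[4, 0, 0, 0.035, 0, 0, 0.3], [7, 0, 0, 0.061, 0, 0, 0.3]])

```text
clock: 18.45
eef_pos: [646.8, -138.3, 112.0]
tcp_rot: [0.427, 1.57, 0.675]
contact_force: [0.0, 5.3, -1.4]
opening: 0.454
```

```bash
python3 st.py
```

```text
t 18.45 pos [ 646.8  -138.31  112.03] F [ 0.01  5.29 -1.42] M [ 0.784 -0.1    0.282] op 0.454 q6 -0.462 hdg 14.2 tilt 0.06 tau6 -2.5
```

>>> jog_arm(series=[[7, 0, 0, 0.061, 0, 0, 0.3]])

```text
clock: 18.55
eef_pos: [646.7, -138.3, 111.4]
tcp_rot: [0.698, 1.57, 0.822]
contact_force: [0.6, 5.3, -1.7]
opening: 0.451
```

```bash
python3 st.py
```

```text
t 18.55 pos [ 646.71 -138.32  111.43] F [ 0.57  5.32 -1.69] M [ 0.825 -0.036  0.291] op 0.451 q6 -0.338 hdg 7.09 tilt 0.05 tau6 -1.816
```

>>> jog_arm(series=[[7, 0, 0, 0.061, 0, 0, 0.3]])

```text
clock: 18.65
eef_pos: [646.6, -138.3, 110.8]
tcp_rot: [1.157, 1.57, 1.158]
contact_force: [-0.3, 5.4, -0.7]
opening: 0.452
```

```bash
python3 st.py
```

```text
t 18.65 pos [ 646.56 -138.32  110.78] F [-0.27  5.41 -0.72] M [0.863 0.085 0.28 ] op 0.452 q6 -0.215 hdg 0.08 tilt 0.04 tau6 -1.752
```

>>> jog_arm(series=[[7, 0, 0, 0.061, 0, 0, 0.3]])

```text
clock: 18.75
eef_pos: [646.4, -138.3, 110.2]
tcp_rot: [1.662, 1.57, 1.541]
contact_force: [-0.3, 5.7, -0.6]
opening: 0.45
```

```bash
python3 st.py
```

```text
t 18.75 pos [ 646.43 -138.29  110.15] F [-0.31  5.7  -0.63] M [0.815 0.143 0.228] op 0.45 q6 -0.093 hdg -6.92 tilt 0.04 tau6 -1.747
```

>>> jog_arm(series=[[7, 0, 0, 0.061, 0, 0, 0.3]])

```text
clock: 18.85
eef_pos: [646.3, -138.3, 109.5]
tcp_rot: [2.034, 1.57, 1.791]
contact_force: [-0.6, 5.3, -0.3]
opening: 0.454
```

```bash
python3 st.py
```

```text
t 18.85 pos [ 646.33 -138.27  109.55] F [-0.64  5.35 -0.28] M [0.868 0.296 0.265] op 0.454 q6 0.029 hdg -13.91 tilt 0.05 tau6 -1.744
```

>>> jog_arm(series=[[7, 0, 0, 0.061, 0, 0, 0.3]])

```text
clock: 18.95
eef_pos: [646.2, -138.2, 108.9]
tcp_rot: [2.367, 1.57, 2.002]
contact_force: [-2.1, 5.1, 0.6]
opening: 0.452
```

```bash
python3 st.py; python3 look.py w13;python3 line.py w13
```

```text
t 18.95 pos [ 646.21 -138.24  108.93] F [-2.13  5.09  0.62] M [0.931 0.273 0.205] op 0.452 q6 0.151 hdg -20.92 tilt 0.05 tau6 -1.739
18.95 [ 646.2 -138.2  108.9] [-2.13  5.09  0.62] [0.931 0.273 0.205] 0.4520617795579847 [-2.130e-01  5.350e-01  1.646e+00  1.000e-03  9.610e-01  1.510e-01]
w13 [ 41   5  18  38 324] line hdg mod180 55.4 rel tool z 76.4 ratio 0.2
```

No sign of touch on the right yet: the torque stays at ~0.26 N m up to R ≈ 2.17. I go on with this knob, staying within the lead limit.

>>> jog_arm(series=[[7, 0, 0, 0.061, 0, 0, 0.3]])

```text
clock: 19.1
eef_pos: [646.1, -138.2, 108.3]
tcp_rot: [2.703, 1.57, 2.219]
contact_force: [-2.5, 5.8, 0.8]
opening: 0.454
```

```bash
python3 st.py
```

```text
t 19.1 pos [ 646.05 -138.21  108.33] F [-2.55  5.82  0.83] M [0.986 0.326 0.27 ] op 0.454 q6 0.27 hdg -27.74 tilt 0.07 tau6 -2.732
```

>>> jog_arm(series=[[7, 0, 0, 0.061, 0, 0, 0.3]])

```text
clock: 19.2
eef_pos: [646.0, -138.1, 107.7]
tcp_rot: [2.883, 1.569, 2.274]
contact_force: [-2.6, 5.5, 1.7]
opening: 0.452
```

```bash
python3 st.py
```

```text
t 19.2 pos [ 645.99 -138.13  107.72] F [-2.63  5.49  1.68] M [1.037 0.446 0.315] op 0.452 q6 0.395 hdg -34.9 tilt 0.08 tau6 -1.845
```

>>> jog_arm(series=[[7, 0, 0, 0.061, 0, 0, 0.3]])

```text
clock: 19.3
eef_pos: [645.9, -138.1, 107.1]
tcp_rot: [3.029, 1.569, 2.298]
contact_force: [-3.4, 5.9, 2.7]
opening: 0.449
```

```bash
python3 st.py
```

```text
t 19.3 pos [ 645.88 -138.06  107.09] F [-3.36  5.9   2.65] M [1.15  0.472 0.281] op 0.449 q6 0.518 hdg -41.92 tilt 0.09 tau6 -1.737
```

>>> jog_arm(series=[[7, 0, 0, 0.061, 0, 0, 0.3]])

```text
clock: 19.4
eef_pos: [645.8, -138.0, 106.5]
tcp_rot: [-3.103, 1.569, 2.326]
contact_force: [-1.6, 6.8, 1.7]
opening: 0.453
```

```bash
python3 st.py
```

```text
t 19.4 pos [ 645.78 -137.98  106.47] F [-1.58  6.79  1.7 ] M [1.229 0.515 0.297] op 0.453 q6 0.64 hdg -48.92 tilt 0.11 tau6 -1.729
```

>>> jog_arm(series=[[7, 0, 0, 0.061, 0, 0, 0.3]])

```text
clock: 19.5
eef_pos: [645.7, -137.9, 105.9]
tcp_rot: [-2.974, 1.569, 2.333]
contact_force: [-1.9, 7.0, 2.4]
opening: 0.452
```

```bash
python3 st.py; python3 look.py w14;python3 line.py w14
```

```text
t 19.5 pos [ 645.74 -137.94  105.91] F [-1.94  7.    2.44] M [1.334 0.57  0.381] op 0.452 q6 0.762 hdg -55.92 tilt 0.11 tau6 -1.71
19.5 [ 645.7 -137.9  105.9] [-1.94  7.    2.44] [1.334 0.57  0.381] 0.4516882279200047 [-2.130e-01  5.380e-01  1.648e+00  1.000e-03  9.570e-01  7.620e-01]
w14 [ 40   5  19  38 328] line hdg mod180 20.6 rel tool z 76.5 ratio 0.21
```

The joint-6 effort turns out to be a very quiet signal. It was flat on the left up to 2.12, and on the right it starts to climb at R ≈ 2.7. Now the left knob again, at the same speed profile.

Run:
```python
from h import *
for x in rows(-56,35,[-1.2,240.1,0],11,.75): print(x)
```

```text
[-8.27, 0, 0, 0.0, 1.21, -1.82, 0.75]
[-8.27, 0, 0, 0.0, 1.46, -1.62, 0.75]
[-8.27, 0, 0, 0.0, 1.68, -1.4, 0.75]
[-8.27, 0, 0, 0.0, 1.86, -1.14, 0.75]
[-8.27, 0, 0, 0.0, 2.01, -0.86, 0.75]
[-8.27, 0, 0, 0.0, 2.11, -0.56, 0.75]
[-8.27, 0, 0, 0.0, 2.17, -0.25, 0.75]
[-8.27, 0, 0, 0.0, 2.18, 0.06, 0.75]
[-8.27, 0, 0, 0.0, 2.15, 0.38, 0.75]
[-8.27, 0, 0, 0.0, 2.07, 0.68, 0.75]
[-8.27, 0, 0, 0.0, 1.95, 0.97, 0.75]
```

>>> jog_arm(series=[[0, 0, 0, 0, 0, 0, 0.75], [0, 0, 0, 0, 0, 0, 0.75], [0, 0, 0, -2.7, 0, 0, 0.75], [0, 0, 0, -2.7, 0, 0, 0.75], [-8.27, 0, 0, 0, 1.21, -1.82, 0.75], [-8.27, 0, 0, 0, 1.46, -1.62, 0.75], [-8.27, 0, 0, 0, 1.68, -1.4, 0.75], [-8.27, 0, 0, 0, 1.86, -1.14, 0.75], [-8.27, 0, 0, 0, 2.01, -0.86, 0.75], [-8.27, 0, 0, 0, 2.11, -0.56, 0.75], [-8.27, 0, 0, 0, 2.17, -0.25, 0.75], [-8.27, 0, 0, 0, 2.18, 0.06, 0.75], [-8.27, 0, 0, 0, 2.15, 0.38, 0.75], [-8.27, 0, 0, 0, 2.07, 0.68, 0.75], [-8.27, 0, 0, 0, 1.95, 0.97, 0.75], [0, 0, 0, 0, 0, 0, 0.75], [0, 0, 0, 0, 0, 0, 0.75], [0, 0, 0, 0, 0, 0, 0.75]])

```text
clock: 21.35
eef_pos: [644.0, 100.2, 159.5]
tcp_rot: [-1.382, 1.57, -0.768]
contact_force: [-0.4, 0.1, -0.9]
opening: 0.748
```

```bash
python3 st.py 644.6 102.2 108.8
```

```text
t 21.35 pos [644.05 100.2  159.51] F [-0.42  0.08 -0.95] M [-0.004  0.006  0.039] op 0.748 q6 -0.462 hdg 35.18 tilt 0.03 tau6 -0.003
shift cm [5.07 0.13 0.16]
```

>>> jog_arm(series=[[0, 0, 0, 2.0, 0.13, 0.15, 0.75], [0, 0, 0, 1.9, 0, 0, 0.75], [0, 0, 0, 1.17, 0, 0, 0.75], [0, 0, 0, 0, 0, 0, 0.6], [0, 0, 0, 0, 0, 0, 0.3], [0, 0, 0, 0, 0, 0, 0.3], [0, 0, 0, 0, 0, 0, 0.3]])

```text
clock: 22.05
eef_pos: [644.6, 102.8, 109.1]
tcp_rot: [-0.993, 1.57, -0.377]
contact_force: [0.6, -2.5, -4.0]
opening: 0.456
```

```bash
python3 st.py; python3 look.py w15;python3 line.py w15
```

```text
t 22.05 pos [644.65 102.75 109.12] F [ 0.59 -2.5  -4.01] M [-0.361 -0.119 -0.025] op 0.456 q6 -0.46 hdg 35.32 tilt 0.05 tau6 -0.039
22.05 [644.6 102.8 109.1] [ 0.59 -2.5  -4.01] [-0.361 -0.119 -0.025] 0.45574911630149356 [ 1.560e-01  5.230e-01  1.666e+00 -1.000e-03  9.510e-01 -4.600e-01]
w15 [ 45  28  38  21 301] line hdg mod180 59.4 rel tool z 24.2 ratio 0.22
```

>>> jog_arm(series=[[4, 0, 0, 0.035, 0, 0, 0.3], [7, 0, 0, 0.061, 0, 0, 0.3]])

```text
clock: 22.3
eef_pos: [644.6, 102.8, 108.2]
tcp_rot: [-1.023, 1.57, -0.601]
contact_force: [0.9, -2.7, -3.1]
opening: 0.451
```

```bash
python3 st.py
```

```text
t 22.3 pos [644.6  102.78 108.18] F [ 0.95 -2.65 -3.13] M [-0.364  0.013  0.289] op 0.451 q6 -0.265 hdg 24.18 tilt 0.05 tau6 -2.481
```

>>> jog_arm(series=[[7, 0, 0, 0.061, 0, 0, 0.3]])

```text
clock: 22.4
eef_pos: [644.6, 102.7, 107.5]
tcp_rot: [-0.989, 1.57, -0.691]
contact_force: [0.2, -2.9, -2.1]
opening: 0.448
```

```bash
python3 st.py
```

```text
t 22.4 pos [644.59 102.74 107.53] F [ 0.22 -2.95 -2.13] M [-0.377 -0.024  0.338] op 0.448 q6 -0.142 hdg 17.08 tilt 0.05 tau6 -1.794
```

>>> jog_arm(series=[[7, 0, 0, 0.061, 0, 0, 0.3]])

```text
clock: 22.5
eef_pos: [644.6, 102.7, 107.0]
tcp_rot: [-0.839, 1.57, -0.663]
contact_force: [0.4, -2.8, -2.0]
opening: 0.452
```

```bash
python3 st.py
```

```text
t 22.5 pos [644.59 102.74 106.96] F [ 0.38 -2.81 -2.03] M [-0.37  -0.012  0.323] op 0.452 q6 -0.019 hdg 10.07 tilt 0.05 tau6 -1.715
```

>>> jog_arm(series=[[7, 0, 0, 0.061, 0, 0, 0.3]])

```text
clock: 22.6
eef_pos: [644.6, 102.7, 106.4]
tcp_rot: [-0.742, 1.57, -0.688]
contact_force: [0.6, -2.0, -2.4]
opening: 0.451
```

```bash
python3 st.py
```

```text
t 22.6 pos [644.57 102.74 106.37] F [ 0.61 -2.   -2.4 ] M [-0.361  0.077  0.374] op 0.451 q6 0.103 hdg 3.08 tilt 0.05 tau6 -1.684
```

>>> jog_arm(series=[[7, 0, 0, 0.061, 0, 0, 0.3]])

```text
clock: 22.7
eef_pos: [644.5, 102.8, 105.7]
tcp_rot: [-0.709, 1.57, -0.778]
contact_force: [-0.5, -2.2, -0.8]
opening: 0.454
```

```bash
python3 st.py
```

```text
t 22.7 pos [644.5  102.81 105.72] F [-0.51 -2.23 -0.81] M [-0.324  0.12   0.428] op 0.454 q6 0.225 hdg -3.92 tilt 0.04 tau6 -1.649
```

Fitting the effort to a two-foot lever model gives a touch level of about 2.55–2.58. Both knobs now read ≈ 2.8, so the target is ≈ 3.08 on each. First I finish the left one.

>>> jog_arm(series=[[7, 0, 0, 0.061, 0, 0, 0.3], [7, 0, 0, 0.061, 0, 0, 0.3]])

```text
clock: 22.9
eef_pos: [644.5, 102.9, 104.5]
tcp_rot: [-0.352, 1.57, -0.665]
contact_force: [-0.8, -1.6, -1.4]
opening: 0.454
```

```bash
python3 st.py
```

```text
t 22.9 pos [644.47 102.92 104.52] F [-0.79 -1.64 -1.44] M [-0.299  0.098  0.387] op 0.454 q6 0.469 hdg -17.91 tilt 0.04 tau6 -1.581
```

>>> jog_arm(series=[[1.7, 0, 0, 0.015, 0, 0, 0.3], [0, 0, 0, 0, 0, 0, 0.3]])

```text
clock: 23.1
eef_pos: [644.5, 103.0, 104.4]
tcp_rot: [-0.0, 1.57, -0.336]
contact_force: [-0.3, -3.3, 1.1]
opening: 0.452
```

```bash
python3 st.py; python3 look.py w16;python3 line.py w16;python3 - <<'E'
from h import *
for x in rows(-20.2,25,[2.0,-241,0],6,.75): print(x)
E
```

```text
t 23.1 pos [644.51 102.96 104.36] F [-0.28 -3.3   1.09] M [-0.444  0.169  0.098] op 0.452 q6 0.493 hdg -19.26 tilt 0.03 tau6 0.671
23.1 [644.5 103.  104.4] [-0.28 -3.3   1.09] [-0.444  0.169  0.098] 0.45167189310792927 [ 0.156  0.529  1.669 -0.     0.943  0.493]
w16 [ 45  28  38  21 316] line hdg mod180 5.2 rel tool z 24.5 ratio 0.23
[-7.53, 0, 0, 0.0, -3.76, 1.42, 0.75]
[-7.53, 0, 0, 0.0, -3.91, 0.91, 0.75]
[-7.53, 0, 0, 0.0, -4.0, 0.39, 0.75]
[-7.53, 0, 0, 0.0, -4.01, -0.13, 0.75]
[-7.53, 0, 0, 0.0, -3.96, -0.66, 0.75]
[-7.53, 0, 0, 0.0, -3.84, -1.17, 0.75]
```

View pics/w16.png

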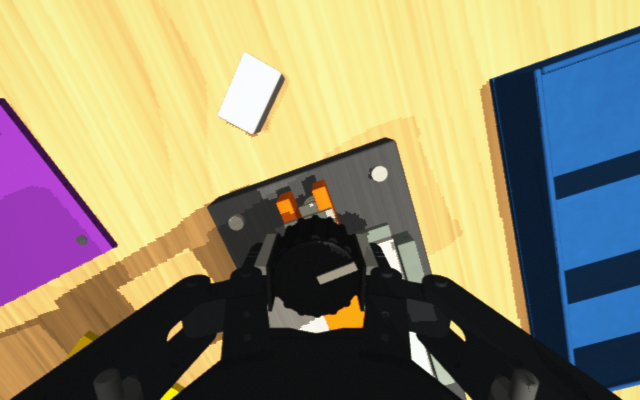

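The line on the left knob, at (337,273), reads 5.2°, so L ≈ 3.06. Now the right knob; I also fit the touch point properly.

>>> jog_arm(series=[[0, 0, 0, 0, 0, 0, 0.75], [0, 0, 0, 0, 0, 0, 0.75], [0, 0, 0, -2.7, 0, 0, 0.75], [0, 0, 0, -2.7, 0, 0, 0.75], [-7.53, 0, 0, 0, -3.76, 1.42, 0.75], [-7.53, 0, 0, 0, -3.91, 0.91, 0.75], [-7.53, 0, 0, 0, -4.0, 0.39, 0.75], [-7.53, 0, 0, 0, -4.01, -0.13, 0.75], [-7.53, 0, 0, 0, -3.96, -0.66, 0.75], [-7.53, 0, 0, 0, -3.84, -1.17, 0.75], [0, 0, 0, 0, 0, 0, 0.75], [0, 0, 0, 0, 0, 0, 0.75], [0, 0, 0, 0, 0, 0, 0.75]])

```text
clock: 24.45
eef_pos: [649.8, -136.8, 157.8]
tcp_rot: [1.205, 1.57, 1.654]
contact_force: [-0.1, 0.2, 0.1]
opening: 0.75
```

```bash
python3 st.py 646.5 -138 105.7
python3 - <<'E'
import numpy as np
from scipy.optimize import least_squares
D=[(2.309,2.785,.012),(2.433,2.785,.012),(2.556,2.785,.022),(2.678,2.785,.048),(2.8,2.785,.083),(3.044,2.785,.149)]
def m(x,L,R):
    t,g=x; return g*(45*max(0,(3*L+R)/4-t)+15*max(0,(3*R+L)/4-t))
f=least_squares(lambda x:[(m(x,L,R)-d)*100 for L,R,d in D],[2.55,.0053]);print(f.x,f.fun)
f=least_squares(lambda x:[(m([x[0],.0053],L,R)-d)*100 for L,R,d in D],[2.55]);print(f.x,f.fun)
E
```

```text
t 24.45 pos [ 649.78 -136.85  157.81] F [-0.1   0.22  0.1 ] M [-0.027  0.038 -0.034] op 0.75 q6 -0.66 hdg 25.75 tilt 0.03 tau6 -0.023
shift cm [ 5.21  0.04 -0.35]
[2.59428171 0.00698389] [-0.44869152 -0.12394087 -0.20568345  0.38944396  0.08457138 -0.12517379]
[2.53766886] [-0.17976742  0.06668258  1.1137553   0.9385053  -0.1367447  -1.8872447 ]
```

>>> jog_arm(series=[[0, 0, 0, 2.0, 0.04, -0.34, 0.75], [0, 0, 0, 1.9, 0, 0, 0.75], [0, 0, 0, 1.3, 0, 0, 0.75], [0, 0, 0, 0, 0, 0, 0.6], [0, 0, 0, 0, 0, 0, 0.3], [0, 0, 0, 0, 0, 0, 0.3], [0, 0, 0, 0, 0, 0, 0.3]])

```text
clock: 25.15
eef_pos: [647.0, -138.1, 106.3]
tcp_rot: [0.364, 1.57, 0.815]
contact_force: [2.1, 4.8, -3.4]
opening: 0.449
```

```bash
python3 st.py; python3 look.py w17;python3 line.py w17
```

```text
t 25.15 pos [ 646.98 -138.11  106.28] F [ 2.11  4.82 -3.41] M [ 0.842 -0.297  0.074] op 0.449 q6 -0.664 hdg 25.8 tilt 0.07 tau6 0.076
25.15 [ 647.  -138.1  106.3] [ 2.11  4.82 -3.41] [ 0.842 -0.297  0.074] 0.4491145370485289 [-2.130e-01  5.380e-01  1.647e+00  1.000e-03  9.560e-01 -6.640e-01]
w17 [ 47  40  36  11 266] line hdg mod180 19.9 rel tool z 174.1 ratio 0.23
```

View pics/w17.png

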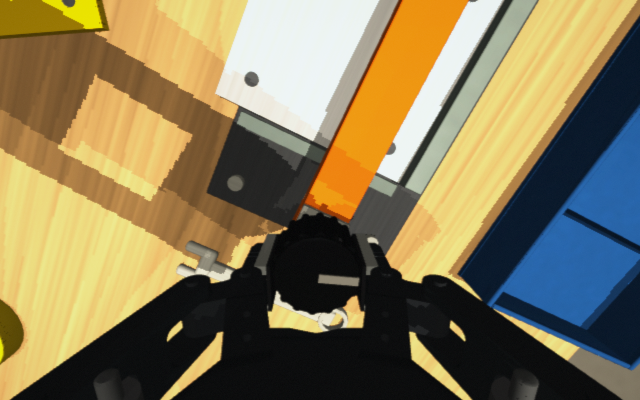

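The right knob is centred, line at (340,280), reading ≈ 2.79–2.80. It needs about 18° more.

>>> jog_arm(series=[[4, 0, 0, 0.035, 0, 0, 0.3], [7, 0, 0, 0.061, 0, 0, 0.3]])

```text
clock: 25.4
eef_pos: [646.8, -138.3, 105.3]
tcp_rot: [0.644, 1.57, 0.9]
contact_force: [0.3, 5.0, -3.4]
opening: 0.451
```

```bash
python3 st.py
```

```text
t 25.4 pos [ 646.8  -138.26  105.3 ] F [ 0.33  5.03 -3.36] M [ 0.76  -0.127  0.415] op 0.451 q6 -0.47 hdg 14.66 tilt 0.05 tau6 -2.356
```

>>> jog_arm(series=[[7, 0, 0, 0.061, 0, 0, 0.3]])

```text
clock: 25.5
eef_pos: [646.7, -138.3, 104.7]
tcp_rot: [0.911, 1.57, 1.043]
contact_force: [1.2, 4.9, -3.0]
opening: 0.453
```

```bash
python3 st.py
```

```text
t 25.5 pos [ 646.7  -138.33  104.72] F [ 1.25  4.94 -2.97] M [ 0.762 -0.002  0.468] op 0.453 q6 -0.346 hdg 7.56 tilt 0.04 tau6 -1.628
```

>>> jog_arm(series=[[0.6, 0, 0, 0.005, 0, 0, 0.3], [0, 0, 0, 0, 0, 0, 0.3], [0, 0, 0, 0, 0, 0, 0.3]])

```text
clock: 25.8
eef_pos: [646.7, -138.4, 104.6]
tcp_rot: [1.075, 1.57, 1.203]
contact_force: [0.2, 5.9, -3.0]
opening: 0.452
```

```bash
python3 st.py;  python3 look.py w18;python3 line.py w18
```

```text
t 25.8 pos [ 646.68 -138.37  104.64] F [ 0.16  5.86 -3.01] M [ 0.921 -0.021 -0.101] op 0.452 q6 -0.343 hdg 7.37 tilt 0.05 tau6 -0.034
25.8 [ 646.7 -138.4  104.6] [ 0.16  5.86 -3.01] [ 0.921 -0.021 -0.101] 0.4516971098692274 [-2.140e-01  5.400e-01  1.648e+00  1.000e-03  9.530e-01 -3.430e-01]
w18 [ 47  40  36  10 268] line hdg mod180 1.4 rel tool z 174.0 ratio 0.23
```

R ≈ 3.11 and L ≈ 3.065, both ~0.5 rad past touch. I release, rise clear and check.

>>> jog_arm(series=[[0, 0, 0, 0, 0, 0, 0.8], [0, 0, 0, 0, 0, 0, 0.8], [0, 0, 0, 0, 0, 0, 0.8], [0, 0, 0, -2.5, 0, 0, 0.8], [0, 0, 0, -4.5, 0, 0, 0.8], [0, 0, 0, -4.5, 0, 0, 0.8], [0, 0, 0, 0, 3.0, -3.5, 0.8], [0, 0, 0, 0, 3.0, -3.5, 0.8], [0, 0, 0, 0, 3.0, -3.5, 0.8], [0, 0, 0, 0, 0, 0, 0.8], [0, 0, 0, 0, 0, 0, 0.8], [0, 0, 0, 0, 0, 0, 0.8]])

```text
clock: 27.05
eef_pos: [532.3, -63.3, 219.9]
tcp_rot: [-0.401, 1.569, -0.275]
contact_force: [-0.2, 0.5, 0.1]
opening: 0.797
```

```bash
python3 st.py;  python3 look.py w19; python3 look.py t19 top
python3 - <<'E'
from h import *
import cv2
f=np.load("pics/w19.npz");C=f["C"];z=C[...,2]
for n,y0,x0 in (("L",102.3,644.6),("R",-138,646.6)):
    reg=(abs(C[...,1]-y0)<16)&(abs(C[...,0]-x0)<16)&(z>125);print(n,reg.sum(),np.median(z[reg]))
p0=np.load("pics/top0rgb.npy");p1=np.load("pics/t19.npz")["p"]
a=cv2.cvtColor(p0,6+1);b=cv2.cvtColor(p1,7)
for n,(x,y,w,h) in dict(offcut=(255,150,30,32),wrench=(395,125,20,65)).items():
    print(n,np.abs(a[y:y+h,x:x+w].astype(int)-b[y:y+h,x:x+w]).mean())
cv2.imwrite("pics/t19z.png",cv2.convertScaleAbs(cv2.resize(p1[110:220,250:430],None,fx=4,fy=4)[:,:,::-1],alpha=1.8))
E
```

```text
t 27.05 pos [532.3  -63.32 219.87] F [-0.25  0.55  0.09] M [-0.05  -0.05   0.011] op 0.797 q6 -0.247 hdg 7.22 tilt 0.11 tau6 -0.004
27.05 [532.3 -63.3 219.9] [-0.25  0.55  0.09] [-0.05  -0.05   0.011] 0.7972133484322342 [-0.121  0.226  1.837 -0.     1.077 -0.247]
27.1 [532.3 -63.4 219.6] [ 0.16 -0.17 -0.2 ] [0.047 0.011 0.026] 0.8025284851991106 [-0.121  0.227  1.837 -0.     1.077 -0.247]
L 1004 137.00196397489844
R 15 135.2887041314975
offcut 2.7552083333333335
wrench 12.602307692307692
```

View pics/w19.png

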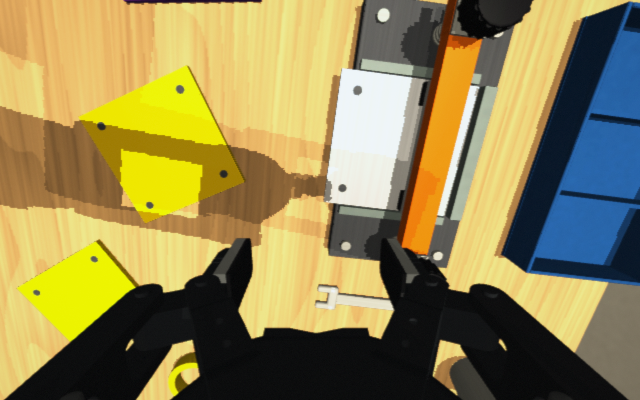

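View pics/t19z.png

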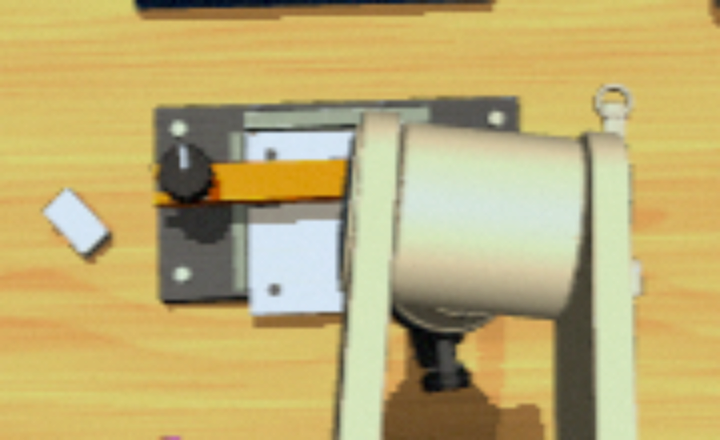

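The wrist view shows the plate still square in the fixture, its front edge running from (343,69) to (326,200), and the wrench untouched at (355,297). In the top view the plate's back edge meets the stop at row ~130, and the offcut is unmoved at (77,222).

Run:
```python
from rig import r
from h import *
f=np.load("pics/w19.npz");cal=r.get_calibration("wrist")
print(onplane(cal,f["T"],[[343,69],[326,200],[334.5,134]],38).round(1))
r.sign_off(); print(r.sense()["clock"])
```

```text
[[546.8  56.2  38. ]
 [548.6 -90.3  38. ]
 [547.5 -11.8  38. ]]
the job is handed in; nothing more can be done
the job is handed in; nothing more can be done
```

I handed the job in at about 27 s of the 72 s. The simulator gives no verdict, so what follows is my own reading of the checks.

- **Plate:** I pushed it back gently with both fingers, at most about 12 N, until the force climbed without motion. The feet were still clear then. In the last picture its front edge is at x ≈ 547–548 mm in the world frame, where home is about 546. That is 1–2 mm off, within the camera's accuracy, and on the side of the stop.
- **Knobs:** I screwed them down in turn, with a lead of at most about 0.8 rad (limit 1.4). From the white lines and the turns made, they ended at left ≈ 3.06 and right ≈ 3.11 rad, so the beam is level to about 0.001 rad. The left knob's top height (137.0 mm, 136.7 expected) agrees. The right knob was mostly out of view at the end, so its height check is weak.
- **Touch and clamping force:** The wrist torque was too noisy to show the touch, so I used the quiet joint-6 effort. Two fits put the touch at 2.54 and 2.59 rad. That gives about 0.5 rad (30°) past touch and an estimated 60–66 N on the feet. The force itself was not measured directly.
- **Bystanders:** The offcut looks unmoved. The wrench also looked in place in the wrist picture. My top-camera comparison for it did not count, because the arm was covering it.
- **One slip:** The first grip on the right knob was about 5 mm off centre, so I released and regripped before turning.

The gripper was open and well clear of everything when I handed in.

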